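Empty the weighing scoop and hold it ready over the scale

TASK

Tip the four nuts out of the steel weighing scoop into the open cardboard box, bring the scoop level again and carry it over the small bottles to the bench scale. The scale is still finding its zero, so never touch it: finish while still holding the empty scoop by its handle, level and at rest about 15 mm above the pan, centred on it and square between its two ribs. Leave the bottles standing where they are.

Things in the scene. Friction and masses are not known exactly. Their poses are not given: they have to be found in the camera images.
- scoop: weighing scoop of smooth bare steel, open on top, 127 mm along x, 98 mm along y, 96 mm high with its bridge handle, 0.22 kg, balanced below the handle. Flat floor 3 mm thick, side walls 32 mm and back wall 36 mm high; back wall on the +x side, 53 mm from the origin; sloping lip on the -x side. Origin: underside of the floor, below the middle of the handle; z up, y along the handle
- scoop_lip (a point): middle of the edge of the scoop's lip, 74 mm from the scoop's origin towards -x and 15 mm above its underside. In place of a front wall the lip slopes up at 20 degrees from the floor, from x = -40 mm on. Nuts slide easily on the steel (friction about 0.3): tipped lip-down about the scoop's y axis, they start to leave at about 45 degrees and are surely out at 55. Axes as the scoop
- scoop_grip (a point): middle of the scoop's handle, 83 mm above the scoop's underside: a straight black bar with a flat upright front and back, 14 mm thick (along the scoop's x), 26 mm high, 90 mm free length along y between its two uprights. Same axes as the scoop
- nut0: steel hexagon nut, 24 mm across flats, 13 mm high, 32 g, one of four alike that lie loose in the scoop; origin at the centre of its underside
- nut1: steel hexagon nut, 24 mm across flats, 13 mm high, 32 g, one of four alike that lie loose in the scoop; origin at the centre of its underside
- nut2: steel hexagon nut, 24 mm across flats, 13 mm high, 32 g, one of four alike that lie loose in the scoop; origin at the centre of its underside
- nut3: steel hexagon nut, 24 mm across flats, 13 mm high, 32 g, one of four alike that lie loose in the scoop; origin at the centre of its underside
- carton: open-topped cardboard box without a lid, fixed to the table, 150 mm (x) by 220 mm (y) and 85 mm high, walls about 4 mm; origin at the centre of its underside, z up. It stands with its long side roughly along the robot's forward direction. A lamp stands behind the robot on its right: mind the elbow; tipping the scoop with its lip to the left keeps clear of it
- scale: bench scale, fixed: grey housing 170 mm (x) by 140 mm (y), 38 mm high, with a dark display and two white keys on its -x side, carrying a steel pan 150 mm (x) by 130 mm (y) whose top is 46 mm above the table. Origin at the centre of its underside, z up
- scale_pan (a point): centre of the top face of the scale's pan; axes as the scale. Along the pan's two long edges run straight ribs parallel to x, 6 mm high, 120 mm apart inside; the scoop belongs between them with its x axis parallel to them, lip towards the display or away, either will do
- bottle0: small bottle, green with a white cap, 26 mm diameter, 80 mm high, standing loose in the row between box and scale; origin at the centre of its underside
- bottle1: small bottle, brown with a white cap, 30 mm diameter, 62 mm high, standing loose in the row between box and scale; origin at the centre of its underside
- bottle2: small bottle, green with a yellow cap, 24 mm diameter, 70 mm high, standing loose in the row between box and scale; origin at the centre of its underside

How it is judged:
On the way, in this order (a step that is already met when the one before it is completed fails the run):
1. the scoop is tipped over the box (angle between scoop's own z axis and vertical above 0.5 rad and horizontal distance between scoop and carton below 0.2 m and height (world z) of scoop_grip above 0.1 m), for 0.05 s.
2. all four nuts are in the box (x of nut0 in the frame of carton between -0.075 and 0.075 m and y of nut0 in the frame of carton between -0.11 and 0.11 m and height (world z) of each of nut0, nut1, nut2, nut3 below 0.075 m and x of nut1 in the frame of carton between -0.075 and 0.075 m and y of nut1 in the frame of carton between -0.11 and 0.11 m and x of nut2 in the frame of carton between -0.075 and 0.075 m and y of nut2 in the frame of carton between -0.11 and 0.11 m and x of nut3 in the frame of carton between -0.075 and 0.075 m and y of nut3 in the frame of carton between -0.11 and 0.11 m), for 0.2 s.
At the end, for the whole second after the job is handed in: Fingers hold the scoop at rest, underside 6 to 28 mm above the pan, within 15 mm of its centre, level within 0.12 rad, square to the ribs within 0.12 rad (either way round); nothing touches the scale; four nuts in the box; bottles upright, within 20 mm of their places (all of step 2 and z of scoop in the frame of scale_pan between 0.006 and 0.028 m and horizontal distance between scoop and scale_pan below 0.015 m and angle between the x axis of scoop and the x axis of scale, either way round below 0.12 rad and angle between scoop's own z axis and vertical below 0.12 rad and linear speed of scoop below 0.02 m/s and contact force between the fingers and scoop above 0.5 N and contact force between anything else and scale below 0.1 N and distance of each of bottle0, bottle1, bottle2 from where it was at the start of the episode below 0.02 m and angle between each of bottle0, bottle1, bottle2's own z axis and vertical below 0.25 rad); the arm keeps its last pose, push and grip.
It fails at once if something touches the scale (contact force between anything else and scale above 0.5 N).
It fails at once if a bottle is knocked over or pushed away (distance of any of bottle0, bottle1, bottle2 from where it was at the start of the episode above 0.03 m or angle between any of bottle0, bottle1, bottle2's own z axis and vertical above 0.35 rad).
It also fails if it takes over 54 s, if anything falls off the work surface, if the arm or the gripper's body presses on something with over 40 N, if the wrist force passes 120 N, or if a joint passes its speed limit or range.

ROBOT

A 6-joint arm with a two-finger parallel gripper is mounted at the origin on the work surface; the furniture and walls round the work are solid. World frame = base frame: x ahead of the robot, y to its left, z up, the work surface at z = 0. Lengths are in m, angles in rad, forces in N, time in s.
With the tool pointing down it reaches from about 0.35 to 0.975 m from the base axis. Payload 4.9 kg.
Tool frame: the origin (TCP) lies midway between the tips of the shut fingers; the grasp point (between the pads) lies 19 mm behind it; z points along the fingers, y is the line along which they close (so a half turn about z gives the same grasp; the last joint's range is limited). The gripper opens to 85 mm and grips with 20 to 120 N. Pads are 22 mm wide; open, the fingers measure 114 mm over their backs; the gripper's body (76 mm by 85 mm) begins 54 mm behind the grasp point. The pads swing forward as they close: fully open they stand 13 mm farther back than shut.
Start: joints at [-1.408, 0.053, 1.613, -0, 1.476, -0.119], TCP at [0.174, -0.6, 0.194] pointing down, gripper open.
Joint ranges: [-3.01, 3.01], [-1.01, 2.22], [0.06, 2.58], [-1.02, 4.17], [0.09, 2.62], [-3.14, 3.14]. Speed limits (rad/s): [2.57, 2.57, 3.14, 3.14, 3.14, 3.14].

INTERFACE

Orientations are given as a rotation vector (axis times angle).
In Python, from station import ctrl gives the robot as it stands.
- The arm moves only by the tool carry_out, never from a script. Its argument "moves" is a list of rows, each an object of numbers: "x", "y", "z": the shift along the tool's x, y, z in units of 25 mm (1.0 is 25 mm); "turn": the turn about the tool's z in rad. In form: [{"x": .., "y": .., "z": .., "turn": ..}, ...]. A call has exactly 8 rows; each row shifts and turns the commanded pose from where the row before left it, along the tool's axes as they then stand; what a row does not reach is not made up. A row lasts 1/10 s, in which the tool goes at most 50 mm and 8.59 degrees, less where a joint would pass 70% of its speed; a pose out of reach is approached as far as the arm can. A call is refused whole if a number of a shift passes 1 or a number of a turn 0.15, either way. A call with a gripper value outside its range is refused whole. "grip" is the finger opening in mm, from 0 to 85.4, set as the call begins (left out, the last holds). The fingers move at their own pace and stop on an object; "newtons" is the grip in N (left out, the last holds). Time passes only in rows, so rows that do not move let the fingers close, or fill a call up. It gives the time, the measured TCP pose, the force, the opening and the grip force at its end, in the units of the state.
- ctrl.get_obs(): the state, without advancing time (a new reading comes with each control period).
- ctrl.get_image(name): name is "side" or "top"; returns the picture (420x560x3 uint8, red, green, blue); there is no depth.
- ctrl.calibration(name): a dict with "fx", "fy", "cx", "cy" (pixels), "k1" (the pictures are not rectified: a ray, as slopes to the right and down, at radius r is drawn at 1 + k1 r^2 times it, then the intrinsics apply), "R" (3x3) and "t" (3): a world point X has camera coordinates R X + t. Camera axes: x right, y down, z forward; pixel columns grow to the right and rows downward; lengths in m; the calibration is good to about 2 mm. A picture is of the moment at which its call begins. calibration takes no time and is no camera call.
- ctrl.finish_job(): hands the job in; it is judged then, once.
Trained networks look in the newest picture that a camera, given by its name, has taken for a name from the list of things; names that differ only in an ending like _2 or _b are one class to them, and where a whole thing is asked for, a point or a joint stands for the part that bears it (a point fixed in the world has none). Each returns a list of dicts, best first, with "confidence" (0 to 1); they miss things now and then, are a little off and sometimes report something else, mostly with a low value. They report only what shows in the picture. A call takes as long as a camera call.
- ctrl.look_for(camera, query): "rect" ([left, top, width, height] in pixels, round what is visible of it).
- ctrl.mark_of(camera, query): "pixel" ([column, row] in pixels: a listed point, or the origin of a listed thing).
The state is a dict: "t": time; "q": joint angles; "dq": joint speeds; "effort": joint torques, N m; "tool_pos": TCP position; "tool_rot": TCP orientation; "contact_force": force on the tool from outside, world axes, zero at the start; "wrist_torque": the same for the moment, N m; "opening": finger opening in m; "grip_force": force on a finger pad.
Only numpy, scipy, OpenCV 4.12 (cv2) and the standard library are available. Lean on these libraries where they do the work, as an engineer would, in place of code of your own. Each camera call takes 0.05 s, during which the arm holds its last target. There are 200 camera calls.

## Working session

There is one attempt and no reset: what is moved stays moved. The work goes in short steps, Python scripts to look and compute and a tool call to move; the robot and the scene stay as the last step left them, time stands still between calls to the robot, and variables do not carry over. Pictures are saved under pics/ and viewed, at most 10 in all, crops included, and the job is handed in when it is done.

Besides the shell and the picture viewer there is one more tool, called after "Request:" as name(argument=value, ...), one argument or row to a line, values as JSON. carry_out: Moves the arm, as the interface text tells. Its arguments: {"type":"object","properties":{"moves":{"type":"array"},"grip":{"type":"number"},"newtons":{"type":"number"}},"required":["moves"]}

```bash
mkdir -p pics; ls
cat > h.py <<'E'
import numpy as np, cv2
from station import ctrl
from scipy.spatial.transform import Rotation as Ro
def ray(cam,px):
    c=ctrl.calibration(cam);R=np.array(c["R"]);t=np.array(c["t"])
    d=np.array([(px[0]-c["cx"])/c["fx"],(px[1]-c["cy"])/c["fy"]]);u=d.copy()
    for _ in range(20): u=d/(1+c["k1"]*(u@u))
    return -R.T@t, R.T@np.array([u[0],u[1],1])
def atz(cam,px,z):
    o,d=ray(cam,px); return o+d*(z-o[2])/d[2]
def proj(cam,X):
    c=ctrl.calibration(cam);p=np.array(c["R"])@np.array(X)+np.array(c["t"]);u=p[:2]/p[2];u=u*(1+c["k1"]*(u@u))
    return np.array([u[0]*c["fx"]+c["cx"],u[1]*c["fy"]+c["cy"]])
def tri(p1,p2):
    (o1,d1),(o2,d2)=ray("top",p1),ray("side",p2)
    A=np.stack([d1,-d2],1);s=np.linalg.lstsq(A,o2-o1,rcond=None)[0]
    a,b=o1+d1*s[0],o2+d2*s[1]; return (a+b)/2,np.linalg.norm(a-b)
def snap(cam,name): 
    im=np.array(ctrl.get_image(cam));cv2.imwrite("pics/"+name,im[:,:,::-1]);return im
E
python3 - <<'E'
from h import *
np.set_printoptions(precision=3,suppress=True)
for c in("top","side"):
    snap(c,c+"0.png");k=ctrl.calibration(c);print(c,k["fx"],-np.array(k["R"]).T@np.array(k["t"]))
for q,z in(("scoop",0),("scoop_lip",.015),("scoop_grip",.083),("carton",0),("scale",0),("scale_pan",.046),("bottle0",0),("bottle1",0),("bottle2",0)):
    r={}
    for c in("top","side"):
        m=ctrl.mark_of(c,q)
        if m: r[c]=m[0]["pixel"]; print(q,c,np.round(m[0]["pixel"],1),round(m[0]["confidence"],2),atz(c,m[0]["pixel"],z))
    if len(r)==2: print("   tri",*tri(r["top"],r["side"]))
o=ctrl.get_obs();print(o["t"],o["tool_pos"],o["tool_rot"])
E
```

```text
pics
top 510.49417726333473 [ 0.351 -0.077  1.095]
side 478.1138639057887 [0.357 0.686 0.622]
scoop top [182.1 224.4] 0.84 [0.462 0.121 0.   ]
scoop side [278.2 311.1] 0.59 [0.458 0.115 0.   ]
   tri [0.459 0.12  0.005] 0.0040565812546261406
scoop_lip top [175.  260.2] 0.74 [0.385 0.133 0.015]
scoop_lip side [320.6 315. ] 0.6 [0.383 0.127 0.015]
   tri [0.384 0.132 0.02 ] 0.001695433915652609
scoop_grip top [169.9 222. ] 0.95 [0.459 0.131 0.083]
scoop_grip side [276.9 277.9] 0.94 [0.459 0.119 0.083]
   tri [0.457 0.129 0.092] 0.000779457982678821
carton top [281.9 174.5] 0.98 [ 0.567 -0.096  0.   ]
carton side [242.1 229.8] 0.9 [ 0.573 -0.104  0.   ]
   tri [ 0.568 -0.096  0.007] 0.004237255287338035
scale top [405.2 215.6] 0.87 [ 0.472 -0.36   0.   ]
scale side [302.  173.6] 0.74 [ 0.474 -0.357  0.   ]
   tri [ 0.473 -0.361 -0.002] 0.002137323834605171
scale_pan top [411.6 212.4] 0.71 [ 0.473 -0.362  0.046]
scale_pan side [301.3 158.1] 0.77 [ 0.476 -0.354  0.046]
   tri [ 0.476 -0.363  0.041] 0.0032717417143737202
bottle0 top [342.3 210.9] 0.74 [ 0.485 -0.225  0.   ]
bottle0 side [291.3 198.1] 0.56 [ 0.485 -0.241  0.   ]
   tri [ 0.483 -0.223  0.012] 0.00048141708017806415
bottle1 top [342.3 210.9] 0.74 [ 0.485 -0.225  0.   ]
bottle1 side [291.3 198.1] 0.56 [ 0.485 -0.241  0.   ]
   tri [ 0.483 -0.223  0.012] 0.00048141708017806415
bottle2 top [342.3 210.9] 0.74 [ 0.485 -0.225  0.   ]
bottle2 side [291.3 198.1] 0.56 [ 0.485 -0.241  0.   ]
   tri [ 0.483 -0.223  0.012] 0.00048141708017806415
1.0 [ 0.174 -0.6    0.194] [3.11  0.441 0.   ]
```

View pics/top0.png

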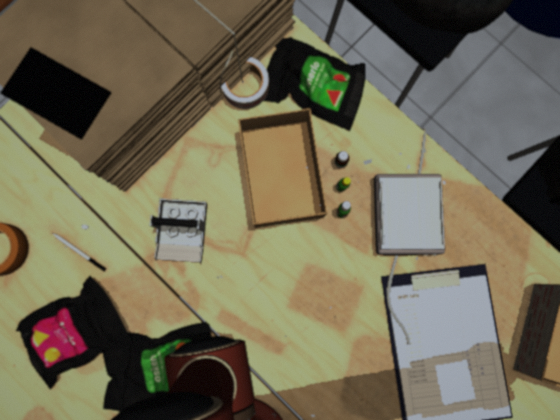

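View pics/side0.png

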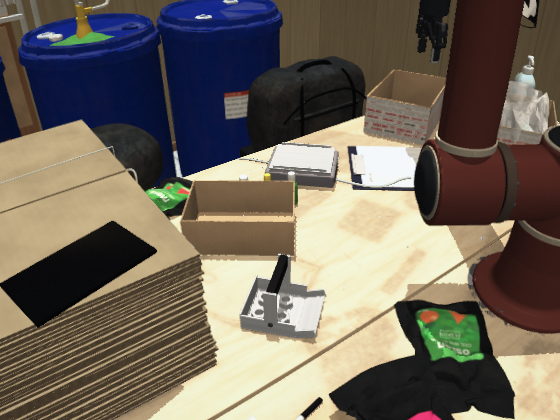

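Request:
carry_out(
  moves=[
    {"x":0.35,"y":-0.95,"z":-0.4,"turn":0},
    {"x":0.35,"y":-0.95,"z":-0.4,"turn":0},
    {"x":0.35,"y":-0.95,"z":-0.4,"turn":0},
    {"x":0.35,"y":-0.95,"z":-0.4,"turn":0},
    {"x":0.35,"y":-0.95,"z":-0.4,"turn":0},
    {"x":0.35,"y":-0.95,"z":-0.4,"turn":0},
    {"x":0.35,"y":-0.95,"z":-0.4,"turn":0},
    {"x":0.35,"y":-0.95,"z":-0.4,"turn":0},
  ],
  grip=50,
)

```text
t: 1.8
tool_pos: [0.1882, -0.3973, 0.2746]
tool_rot: [3.11, 0.441, 0.0]
contact_force: [0.1, 0.2, 0.4]
opening: 0.0497
grip_force: 0.0
```

Run:
```python
from h import *
np.set_printoptions(precision=3,suppress=True)
im=cv2.imread("pics/top0.png")
cr=np.hstack([cv2.resize(im[190:275,140:225],(400,400),interpolation=2),cv2.resize(im[165:265,355:455],(400,400),interpolation=2)])
cv2.imwrite("pics/crop.png",cr)
def yaw(a,b,z): d=atz("top",b,z)-atz("top",a,z);return np.degrees(np.arctan2(d[1],d[0])),np.linalg.norm(d)
print("carton",yaw((250,228),(238,119),.085),yaw((325,218),(311,110),.085))
for p in((238,119),(311,110),(325,218),(250,228)):print(atz("top",p,.085))
for q,z in(("bottle0",.07),("bottle1",.07),("bottle2",.07)):
  print(q,[(np.round(m["pixel"]),round(m["confidence"],2)) for m in ctrl.mark_of("top",q)])
for p,z in(((341,159),.08),((346,184),.08),((343,209),.08)):print(atz("top",p,z))
o=ctrl.get_obs();print(o["t"],o["q"],o["tool_pos"],Ro.from_rotvec(o["tool_rot"]).as_matrix())
```

```text
carton (np.float64(5.591968931652361), np.float64(0.22525187630441285)) (np.float64(5.516386181148028), np.float64(0.22414869565666973))
[ 0.668 -0.007  0.085]
[ 0.684 -0.157  0.085]
[ 0.461 -0.179  0.085]
[ 0.444 -0.029  0.085]
bottle0 [(array([342., 211.]), 0.74), (array([340., 185.]), 0.61), (array([341., 161.]), 0.53)]
bottle1 [(array([342., 211.]), 0.74), (array([340., 185.]), 0.61), (array([341., 161.]), 0.53)]
bottle2 [(array([342., 211.]), 0.74), (array([340., 185.]), 0.61), (array([341., 161.]), 0.53)]
[ 0.581 -0.215  0.08 ]
[ 0.529 -0.224  0.08 ]
[ 0.479 -0.216  0.08 ]
1.95 [-1.298 -0.444  1.91  -0.     1.673 -0.01 ] [ 0.189 -0.398  0.275] [[ 0.96   0.279  0.001]
 [ 0.279 -0.96  -0.003]
 [-0.     0.004 -1.   ]]
```

View pics/crop.png

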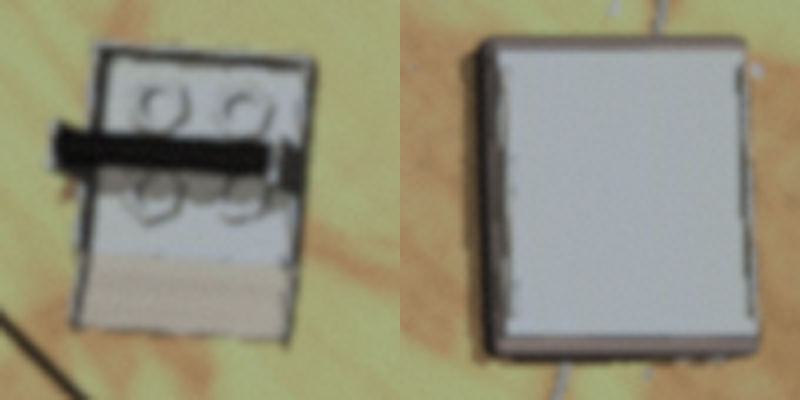

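The crop shows the scoop's handle running from about (152,221) to (198,223) with the lip facing the robot. The scale pan's corners are near (379,177), (441,177), (444,249) and (382,249). The moves only offer yaw about the tool's z axis, so I'll test what the arm does at its inner reach limit.

Request:
carry_out(
  moves=[
    {"x":0.35,"y":-0.95,"z":0,"turn":0},
    {"x":0.35,"y":-0.95,"z":0,"turn":0},
    {"x":0.35,"y":-0.95,"z":0,"turn":0},
    {"x":0.35,"y":-0.95,"z":0,"turn":0},
    {"x":0.35,"y":-0.95,"z":0,"turn":0},
    {"x":0.35,"y":-0.95,"z":0,"turn":0},
    {"x":0.35,"y":-0.95,"z":0,"turn":0},
    {"x":0.35,"y":-0.95,"z":0,"turn":0},
  ],
)

```text
t: 2.75
tool_pos: [0.2025, -0.196, 0.2737]
tool_rot: [-3.11, -0.439, 0.001]
contact_force: [0.5, -0.5, -0.4]
opening: 0.0499
grip_force: 0.0
```

Run:
```python
from h import *
np.set_printoptions(precision=3,suppress=True)
o=ctrl.get_obs();print(o["t"],o["q"],o["tool_pos"],Ro.from_rotvec(o["tool_rot"]).as_matrix())
pts=[(152,221.3),(198.5,223.3)]
P=[atz("top",p,.093) for p in pts];d=P[0]-P[1];print("handle",P,np.linalg.norm(d),"yaw",np.degrees(np.arctan2(-d[0],d[1])))
Q=[atz("top",p,.048) for p in((379.25,177.5),(441.25,177.5),(443.75,248.75),(381.75,248.75))]
print("pan",np.mean(Q,0),[np.degrees(np.arctan2(*(Q[i]-Q[j])[[1,0]])) for i,j in((0,3),(1,2),(0,1),(3,2))],np.linalg.norm(Q[0]-Q[3]),np.linalg.norm(Q[0]-Q[1]))
```

```text
2.75 [-1.035 -0.916  2.18  -0.     1.878  0.255] [ 0.203 -0.196  0.274] [[ 0.961  0.277 -0.   ]
 [ 0.277 -0.961  0.001]
 [-0.    -0.001 -1.   ]]
handle [array([0.46 , 0.164, 0.093]), array([0.454, 0.072, 0.093])] 0.09207481398109973 yaw -3.5175399561354723
pan [ 0.472 -0.361  0.048] [np.float64(-0.7095962120729973), np.float64(-1.6761359626997496), np.float64(88.92171202884151), np.float64(88.97698507614905)] 0.1480807590709238 0.1289096136429395
```

Request:
carry_out(
  moves=[
    {"x":0,"y":-0.8,"z":0,"turn":0},
    {"x":0,"y":-0.8,"z":0,"turn":0},
    {"x":0,"y":-0.8,"z":0,"turn":0},
    {"x":0,"y":-0.8,"z":0,"turn":0},
    {"x":0,"y":0,"z":0,"turn":0},
    {"x":0,"y":0,"z":0,"turn":0},
    {"x":0,"y":0,"z":0,"turn":0},
    {"x":0,"y":0,"z":0,"turn":0},
  ],
)

```text
t: 3.55
tool_pos: [0.2041, -0.1374, 0.2805]
tool_rot: [-3.095, -0.437, 0.026]
contact_force: [-0.0, -0.2, 0.4]
opening: 0.05
grip_force: 0.0
```

Run:
```python
from h import *
np.set_printoptions(precision=3,suppress=True)
o=ctrl.get_obs();print(o["t"],o["q"],o["tool_pos"],o["contact_force"],Ro.from_rotvec(o["tool_rot"]).as_matrix())
```

```text
3.55 [-0.891 -1.009  2.209 -0.006  1.964  0.397] [ 0.204 -0.137  0.281] [-0.048 -0.231  0.444] [[ 0.961  0.277 -0.018]
 [ 0.277 -0.961  0.013]
 [-0.014 -0.018 -1.   ]]
```

Request:
carry_out(
  moves=[
    {"x":-0.8,"y":-1,"z":0,"turn":0},
    {"x":-0.8,"y":-1,"z":0,"turn":0},
    {"x":-0.8,"y":-1,"z":0,"turn":0},
    {"x":-0.8,"y":-1,"z":0,"turn":0},
    {"x":-0.8,"y":-1,"z":0,"turn":0},
    {"x":-0.8,"y":-1,"z":0,"turn":0},
    {"x":0,"y":0,"z":0,"turn":0},
    {"x":0,"y":0,"z":0,"turn":0},
  ],
)

```text
t: 4.35
tool_pos: [0.1697, -0.106, 0.333]
tool_rot: [-3.023, -0.429, 0.146]
contact_force: [-0.6, -0.4, -0.4]
opening: 0.0498
grip_force: 0.0
```

Run:
```python
from h import *
np.set_printoptions(precision=3,suppress=True)
o=ctrl.get_obs();print(o["t"],o["q"],o["tool_pos"],o["contact_force"],Ro.from_rotvec(o["tool_rot"]).as_matrix())
```

```text
4.35 [-0.876 -1.01   2.125 -0.044  2.148  0.391] [ 0.17  -0.106  0.333] [-0.562 -0.396 -0.377] [[ 0.956  0.273 -0.106]
 [ 0.281 -0.957  0.07 ]
 [-0.083 -0.097 -0.992]]
```

```bash
cat > kin.py <<'E'
import numpy as np
from scipy.spatial.transform import Rotation as Ro
from scipy.optimize import least_squares
LO=np.array([-3.01,-1.01,.06,-1.02,.09,-3.14]);HI=np.array([3.01,2.22,2.58,4.17,2.62,3.14])
D=[([-1.408,.053,1.613,0,1.476,-.119],[.174,-.6,.194]),([-1.298,-.444,1.91,0,1.673,-.01],[.189,-.398,.275]),
([-1.035,-.916,2.18,0,1.878,.255],[.203,-.196,.274]),([-.891,-1.009,2.209,-.006,1.964,.397],[.204,-.137,.281]),([-.876,-1.01,2.125,-.044,2.148,.391],[.170,-.106,.333])]
def rows(q):
    s,c=np.sin,np.cos;a=q[1]+q[2];b=a+q[4]
    return np.array([[1,s(q[1]),c(a),s(a),s(b),0],[0,c(q[1]),-s(a),c(a),c(b),1]])
A=[];B=[]
for q,p in D:
    A.append(rows(q));B+=[np.hypot(p[0],p[1]),p[2]]
P,res,rk,sv=np.linalg.lstsq(np.vstack(A),B,rcond=None)
a0,L1,e,L2,d,h=P
def fk(q):
    R1=Ro.from_euler('z',q[0]);R2=R1*Ro.from_euler('y',q[1]);R3=R2*Ro.from_euler('y',q[2])
    R=R3*Ro.from_euler('z',q[3])*Ro.from_euler('y',q[4])*Ro.from_euler('z',q[5]+np.pi/2)
    p=R1.apply([a0,0,h])+R2.apply([0,0,L1])+R3.apply([e,0,L2])+R.apply([0,0,d])
    return p,R
def ik(p,R,q0,w=.3):
    f=lambda q:np.r_[fk(q)[0]-p,w*(fk(q)[1]*R.inv()).as_rotvec(),1e-4*(q-q0)]
    q0=np.clip(q0,LO+1e-6,HI-1e-6)
    return least_squares(f,q0,bounds=(LO,HI)).x
E
python3 - <<'E'
from kin import *
np.set_printoptions(precision=3,suppress=True)
print("a0,L1,e,L2,d,h",P,res,sv)
for q,p in D: print(fk(q)[0]-p)
print(fk(D[-1][0])[1].as_matrix())
# can the work poses with the tool leaning right (h=+y) or left be reached?
for name,X in(("scoop",[.458,.12,.09]),("scoopup",[.458,.12,.2]),("box",[.56,-.02,.22]),("box2",[.56,.0,.26]),("scale",[.472,-.361,.144]),("scaleup",[.472,-.36,.25])):
  for sg in(1,-1):
   for th in(50,55,60):
    t=np.radians(th);z=np.array([0,sg*np.sin(t),-np.cos(t)])
    for fl in((1,-1)):
     best=None
     for y0 in np.linspace(0,-110,2):
      y=np.array([fl,0,0.]);R=Ro.from_matrix(np.stack([np.cross(y,z),y,z],1))*Ro.from_euler('z',y0,degrees=True)
      c=[]
      for q0 in([0,.3,1.7,0,1.5,0],[0,.3,1.7,1.5,1,0],[0,.3,1.7,-1,1,0],[-.5,.3,1.7,2.5,1,-2],[.5,.5,1.5,1.5,1,2]):
        q=ik(np.array(X)+.019*z,R,np.array(q0,float));pp,RR=fk(q);c.append((np.linalg.norm(pp-X-.019*z)+.2*(RR*R.inv()).magnitude(),q))
      m=min(c,key=lambda u:u[0]);print(name,"h",sg,th,"fl",fl,"turn",y0,"err %.3f"%m[0],m[1] if m[0]<.01 else "")
E
```

```text
a0,L1,e,L2,d,h [0.009 0.423 0.104 0.606 0.328 0.261] [0.] [4.276 3.325 0.737 0.336 0.1   0.027]
[-0.073 -0.016  0.   ]
[-0.07  -0.027 -0.   ]
[-0.059 -0.046  0.   ]
[-0.051 -0.055 -0.   ]
[-0.051 -0.056  0.001]
[[ 0.956  0.273 -0.106]
 [ 0.281 -0.957  0.07 ]
 [-0.082 -0.096 -0.992]]
scoop h 1 50 fl 1 turn 0.0 err 0.000 [-0.25  -0.016  2.116  0.851  1.409 -0.559]
scoop h 1 50 fl 1 turn -110.0 err 0.000 [-0.25  -0.016  2.116  0.851  1.409 -2.479]
scoop h 1 50 fl -1 turn 0.0 err 0.000 [-0.25  -0.016  2.116  0.851  1.409  2.582]
scoop h 1 50 fl -1 turn -110.0 err 0.000 [-0.25  -0.016  2.116  0.851  1.409  0.663]
scoop h 1 55 fl 1 turn 0.0 err 0.000 [-0.283  0.038  2.108  0.914  1.451 -0.623]
scoop h 1 55 fl 1 turn -110.0 err 0.000 [-0.283  0.038  2.108  0.914  1.451 -2.543]
scoop h 1 55 fl -1 turn 0.0 err 0.000 [-0.283  0.038  2.108  0.914  1.451  2.518]
scoop h 1 55 fl -1 turn -110.0 err 0.000 [-0.283  0.038  2.108  0.914  1.451  0.598]
scoop h 1 60 fl 1 turn 0.0 err 0.000 [-0.312  0.096  2.097  0.973  1.495 -0.683]
scoop h 1 60 fl 1 turn -110.0 err 0.000 [-0.312  0.096  2.097  0.973  1
[... 10014 characters left out ...]
.245 -1.923]
scaleup h -1 50 fl -1 turn 0.0 err 0.000 [-0.255 -0.222  1.997 -0.898  1.245  3.138]
scaleup h -1 50 fl -1 turn -110.0 err 0.000 [-0.255 -0.222  1.997 -0.898  1.245  1.218]
scaleup h -1 55 fl 1 turn 0.0 err 0.000 [-0.222 -0.208  2.024 -1.     1.251  0.08 ]
scaleup h -1 55 fl 1 turn -110.0 err 0.000 [-0.222 -0.208  2.024 -1.     1.251 -1.84 ]
scaleup h -1 55 fl -1 turn 0.0 err 0.000 [-0.222 -0.208  2.024 -1.     1.251 -3.062]
scaleup h -1 55 fl -1 turn -110.0 err 0.000 [-0.222 -0.208  2.024 -1.     1.251  1.301]
scaleup h -1 60 fl 1 turn 0.0 err 0.017 
scaleup h -1 60 fl 1 turn -110.0 err 0.017 
scaleup h -1 60 fl -1 turn 0.0 err 0.017 
scaleup h -1 60 fl -1 turn -110.0 err 0.017
```

```bash
python3 - <<'E'
s=open('kin.py').read()
i=s.index("A=[];B=[]");j=s.index("def fk")
s=s[:i]+'''import json,os
if os.path.exists("data.json"): D+=[tuple(u) for u in json.load(open("data.json"))]
def fkP(P,q):
    a0,L1,e,L2,d,h,b,b2=P
    R1=Ro.from_euler('z',q[0]);R2=R1*Ro.from_euler('y',q[1]);R3=R2*Ro.from_euler('y',q[2])
    R4=R3*Ro.from_euler('z',q[3]);R=R4*Ro.from_euler('y',q[4])*Ro.from_euler('z',q[5]+np.pi/2)
    return R1.apply([a0,b,h])+R2.apply([0,0,L1])+R3.apply([e,0,L2])+R4.apply([0,b2,0])+R.apply([0,0,d]),R
P0=np.array([.03,.42,.05,.58,.3,.28,.07,0])
fit=least_squares(lambda P:np.r_[np.concatenate([fkP(P,q)[0]-p for q,p in D]),1e-3*(P-P0)],P0);P=fit.x
'''+"def fk(q): return fkP(P,q)\n"+s[s.index("def ik"):]
s+='''
def row(q,m,w=.3):
    p,R=fk(q);p2=p+R.apply(25e-3*np.array(m[:3]));R2=R*Ro.from_euler('z',m[3])
    return ik(p2,R2,q,w)
def tilt(q): return fk(q)[1].as_matrix()[:,2]
'''
open('kin.py','w').write(s)
E
python3 - <<'E'
from kin import *
np.set_printoptions(precision=3,suppress=True)
print(P);print(max(np.linalg.norm(fk(q)[0]-p) for q,p in D))
for w in(.1,.2,.3,.5,.8):
    q=np.array(D[2][0],float)
    for _ in range(4): q=row(q,[0,-.8,0,0],w)
    a=q
    for _ in range(6): q=row(q,[-.8,-1,0,0],w)
    print(w,a,tilt(a),q,tilt(q))
E
```

```text
[0.    0.424 0.092 0.609 0.315 0.235 0.065 0.01 ]
0.00048251701021614376
0.1 [-0.887 -1.01   2.219 -0.031  2.038  0.391] [-0.088  0.065 -0.994] [-0.853 -1.01   2.207 -0.3    2.557  0.235] [-0.507  0.332 -0.795]
0.2 [-0.887 -1.01   2.216 -0.024  2.018  0.394] [-0.068  0.05  -0.996] [-0.861 -1.01   2.169 -0.2    2.441  0.304] [-0.388  0.256 -0.885]
0.3 [-0.887 -1.01   2.213 -0.017  1.998  0.396] [-0.05   0.037 -0.998] [-0.866 -1.01   2.146 -0.133  2.337  0.347] [-0.285  0.189 -0.94 ]
0.5 [-0.888 -1.01   2.21  -0.009  1.974  0.399] [-0.027  0.02  -0.999] [-0.87  -1.01   2.13  -0.066  2.203  0.386] [-0.157  0.104 -0.982]
0.8 [-0.888 -1.01   2.208 -0.004  1.959  0.401] [-0.013  0.009 -1.   ] [-0.87  -1.01   2.127 -0.03   2.112  0.406] [-0.076  0.05  -0.996]
```

```bash
cat > greedy.py <<'E'
from kin import *
import itertools,sys
np.set_printoptions(precision=3,suppress=True)
W=.62;dirs=[np.array(v) for v in itertools.product((-1,0,1),repeat=3) if any(v)]
def greedy(q,zt,n,zmin=.2):
    out=[]
    for _ in range(n):
        c=[]
        for v in dirs:
            q2=row(q,[*v,0],W);p=fk(q2)[0]
            if p[2]>zmin and p[2]<.75 and np.hypot(p[0],p[1])>.15 and p[1]<-.1 and np.all(abs(q2-q)<.2): c.append((np.arccos(np.clip(tilt(q2)@zt,-1,1)),tuple(v),q2))
        if not c: break
        m=min(c,key=lambda u:u[0]);q=m[2];out.append((m[1],round(np.degrees(m[0]),1)))
    return q,out
zt=lambda th:np.array([.061*np.sin(th),.998*np.sin(th),-np.cos(th)])
E
python3 - <<'E'
from greedy import *
q0=np.array(D[-1][0],float);p0,R0=fk(q0)
R1=R0*Ro.from_euler('z',1.3)
for nm,R,q in(("cur",R0,q0),):
  for pt in([.17,-.11,.33],[.07,-.22,.33],[.0,-.25,.33],[0,-.25,.25],[0,-.3,.45],[0.05,-.25,.2]):
    qs=ik(np.array(pt),R,q,W);q1,o=greedy(qs,zt(1.0),24)
    print(pt,qs,[o[i] for i in range(0,len(o),4)],o[-1:],q1,fk(q1)[0],tilt(q1))
E
```

```text
[0.17, -0.11, 0.33] [-0.888 -1.006  2.128 -0.045  2.14   0.379] [((np.int64(-1), np.int64(-1), np.int64(1)), np.float64(53.3)), ((np.int64(-1), np.int64(-1), np.int64(1)), np.float64(50.7)), ((np.int64(-1), np.int64(-1), np.int64(1)), np.float64(48.0)), ((np.int64(-1), np.int64(-1), np.int64(1)), np.float64(45.0)), ((np.int64(0), np.int64(-1), np.int64(0)), np.float64(41.7)), ((np.int64(0), np.int64(-1), np.int64(0)), np.float64(38.5))] [((np.int64(1), np.int64(-1), np.int64(0)), np.float64(35.8))] [-1.787 -1.01   2.405 -0.498  2.106 -0.64 ] [-0.085 -0.125  0.209] [-0.322  0.45  -0.833]
[0.07, -0.22, 0.33] [-1.453 -0.942  2.102 -0.11   2.062 -0.213] [((np.int64(-1), np.int64(-1), np.int64(1)), np.float64(53.5)), ((np.int64(0), np.int64(-1), np.int64(1)), np.float64(49.3)), ((np.int64(0), np.int64(-1), np.int64(1)), np.float64(45.4)), ((np.int64(0), np.int64(-1), np.int64(0)), np.float64(42.1)), ((np.int64(0), np.int64(-1), np.int64(1)), np.float64(38.5)), ((np.int64(0), np.int64(-1), np.int64(1)), np.float64(34.9))] [((np.int64(0), np.int64(-1), np.int64(1)), np.float64(32.1))] [-2.0
[... 1739 characters left out ...]
 np.float64(33.9))] [-2.002 -1.01   2.374 -0.362  2.094 -0.823] [-0.085 -0.131  0.21 ] [-0.143  0.421 -0.895]
[0.05, -0.25, 0.2] [-1.538 -0.934  2.312 -0.108  1.836 -0.273] [((np.int64(0), np.int64(-1), np.int64(0)), np.float64(53.7)), ((np.int64(-1), np.int64(-1), np.int64(1)), np.float64(50.2)), ((np.int64(-1), np.int64(-1), np.int64(1)), np.float64(46.8)), ((np.int64(1), np.int64(-1), np.int64(0)), np.float64(43.3)), ((np.int64(0), np.int64(-1), np.int64(0)), np.float64(40.0)), ((np.int64(0), np.int64(-1), np.int64(0)), np.float64(36.6))] [((np.int64(0), np.int64(-1), np.int64(1)), np.float64(33.9))] [-2.03  -1.01   2.373 -0.38   2.081 -0.856] [-0.096 -0.13   0.211] [-0.152  0.422 -0.894]
```

```bash
sed -i 's/p\[2\]>zmin and p\[2\]<.75 and np.hypot(p\[0\],p\[1\])>.15 and p\[1\]<-.1/p[2]>zmin and p[2]<.8 and np.hypot(p[0],p[1])>rmin/; s/zmin=.2)/zmin=.34,rmin=.2)/' greedy.py
python3 - <<'E'
from greedy import *
q0=np.array(D[-1][0],float);p0,R0=fk(q0)
for pt in([.17,-.12,.36],[.07,-.22,.36],[.0,-.25,.4],[.05,-.3,.5],[0,-.35,.6],[-.05,-.25,.45]):
    qs=ik(np.array(pt),R0,q0,W);q1,o=greedy(qs,zt(1.0),40)
    print(pt,qs,[(tuple(map(int,o[i][0])),float(o[i][1])) for i in range(0,len(o),6)],o[-1][1],q1,fk(q1)[0],tilt(q1))
E
```

```text
[0.17, -0.12, 0.36] [-0.914 -0.961  2.06  -0.05   2.163  0.349] [((1, -1, 0), 53.9), ((1, -1, -1), 53.9), ((0, -1, -1), 53.9), ((1, -1, -1), 53.9), ((1, 0, -1), 53.0), ((1, -1, -1), 47.2), ((1, -1, -1), 40.5)] 37.0 [0.713 0.501 0.06  0.259 2.257 2.221] [0.438 0.56  0.781] [ 0.094  0.344 -0.934]
[0.07, -0.22, 0.36] [-1.453 -0.918  2.041 -0.113  2.098 -0.218] [((-1, -1, 1), 53.8), ((1, 0, -1), 53.0), ((1, 0, -1), 53.0), ((1, 0, -1), 53.0), ((1, 0, 0), 53.0), ((1, 0, 0), 53.0), ((1, 0, 0), 53.0)] 53.0 [-1.586 -1.009  2.097 -0.133  2.135 -0.362] [ 0.036 -0.198  0.349] [-0.11   0.086 -0.99 ]
[0.0, -0.25, 0.4] [-1.723 -0.853  1.944 -0.134  2.1   -0.5  ] [((1, -1, 0), 53.9), ((0, -1, 0), 49.5), ((1, -1, 1), 45.2), ((0, -1, 0), 41.2), ((0, -1, 0), 34.8), ((0, -1, 1), 28.4), ((1, -1, 1), 21.7)] 18.5 [-3.01  -1.01   2.22  -0.758  2.066 -2.019] [-0.19   0.095  0.342] [ 0.138  0.629 -0.765]
[0.05, -0.3, 0.5] [-1.543 -0.62   1.652 -0.127  2.179 -0.323] [((1, -1, 1), 53.9), ((1, 0, 0), 53.9), ((-1, 0, 0), 53.9), ((-1, 0, 0), 53.9), ((-1, 0, 0), 53.9), ((-1, 0, 0), 53.9), ((-1, 0, 0), 53.9)] 53.9 [-1.056 -0.958  2.078 -0.069  2.134  0.199] [ 0.15  -0.152  0.348] [-0.106  0.07  -0.992]
[0, -0.35, 0.6] [-1.682 -0.43   1.355 -0.148  2.269 -0.485] [((1, -1, 1), 53.9), ((0, 0, 1), 53.9), ((1, -1, 1), 49.7), ((0, -1, 0), 45.8), ((0, -1, 0), 41.1), ((1, -1, 1), 34.8), ((0, -1, 1), 28.3)] 24.8 [-3.01  -1.01   2.179 -0.637  2.093 -1.987] [-0.191  0.065  0.345] [ 0.117  0.535 -0.837]
[-0.05, -0.25, 0.45] [-1.908 -0.811  1.837 -0.147  2.141 -0.697] [((0, -1, -1), 53.9), ((1, -1, 1), 51.7), ((1, -1, 1), 46.6), ((1, -1, 0), 43.6), ((1, -1, 1), 36.8), ((1, -1, 1), 30.7), ((1, -1, 1), 24.1)] 20.9 [-3.01  -1.01   2.202 -0.713  2.077 -2.011] [-0.191  0.084  0.344] [ 0.129  0.594 -0.794]
```

```bash
cat > greedy2.py <<'E'
from greedy import *
def g2(q,zt,n,rmax=.8,zmax=1.05):
    out=[]
    for _ in range(n):
        c=[]
        for v in dirs:
            q2=row(q,[*v,0],W);p=fk(q2)[0]
            if p[2]<zmax and p[2]>.5 and np.hypot(p[0],p[1])<rmax and np.all(abs(q2-q)<.2): c.append((np.arccos(np.clip(tilt(q2)@zt,-1,1)),tuple(map(int,v)),q2))
        if not c: break
        m=min(c,key=lambda u:u[0]);q=m[2];out.append((m[1],float(round(np.degrees(m[0]),1))))
    return q,out
E
python3 - <<'E'
from greedy2 import *
q0=np.array(D[-1][0],float);p0,R0=fk(q0)
R0=R0
for pt in([.1,.4,.85],[.1,.5,.82],[.12,.6,.75]):
    q=q0
    for s in([.25,.0,.5],[.25,.2,.6],pt): q=ik(np.array(s),R0,q,W)
    q1,o=g2(q,zt(1.0),30)
    print(pt,q,fk(q)[0],tilt(q),[o[i] for i in range(0,len(o),5)],o[-1][1],q1,fk(q1)[0],tilt(q1))
E
```

```text
[0.1, 0.4, 0.85] [1.046 0.058 0.433 0.262 2.62  2.565] [0.099 0.4   0.841] [-0.104  0.078 -0.992] [((1, -1, -1), 52.3), ((1, -1, -1), 46.7), ((1, -1, -1), 41.0), ((1, -1, -1), 34.7), ((1, -1, -1), 27.9), ((1, -1, -1), 21.1)] 16.0 [0.67  0.345 0.06  0.535 2.078 2.435] [0.355 0.553 0.926] [ 0.115  0.66  -0.742]
[0.1, 0.5, 0.82] [1.149 0.282 0.222 0.247 2.604 2.652] [0.1  0.5  0.82] [-0.106  0.07  -0.992] [((1, -1, -1), 52.8), ((1, -1, -1), 47.7), ((1, -1, -1), 41.7), ((1, -1, -1), 35.1), ((1, -1, -1), 28.2), ((1, -1, -1), 21.2)] 15.8 [0.708 0.378 0.06  0.527 2.054 2.458] [0.355 0.585 0.909] [ 0.087  0.661 -0.745]
[0.12, 0.6, 0.75] [1.187 0.375 0.27  0.199 2.463 2.633] [0.12 0.6  0.75] [-0.106  0.07  -0.992] [((1, 1, -1), 53.9), ((1, -1, -1), 48.3), ((1, -1, -1), 42.0), ((1, -1, -1), 35.2), ((1, -1, -1), 28.2), ((1, -1, -1), 21.4)] 16.3 [0.737 0.407 0.06  0.458 2.006 2.42 ] [0.376 0.612 0.895] [ 0.127  0.657 -0.743]
```

```bash
cat > simr.py <<'E'
from greedy2 import *
def run(q,seq):
    for m in seq:
        q2=row(q,m,W);v=abs(q2-q).max()/.1
        if v>2: print("fast",v)
        q=q2
    return q
E
python3 - <<'E'
from simr import *
q=np.array(D[-1][0],float)
for s in([[.8,.3,-1,-.13]]*5+[[.5,.5,-1,-.13]]*3,[[.5,0,-.8,-.13]]*2+[[1,0,-.8,0]]*6,[[1,-.2,-.6,0]]*8,[[1,-.5,-.2,0]]*8):
    q=run(q,s);print(q,fk(q)[0],fk(q)[1].as_matrix().round(2).tolist())
np.save("q.npy",q)
for v in([1,0,-1,0],[1,.2,-1,0],[1,.5,-1,0],[1,0,-.5,0],[1,0,0,0]):
    p=q
    p=run(p,[v]*40);print(v,p,fk(p)[0],tilt(p))
E
```

```text
[-0.468 -0.467  1.53   0.018  2.206 -0.21 ] [ 0.344 -0.086  0.517] [[0.25, 0.96, -0.11], [0.97, -0.24, 0.07], [0.04, -0.12, -0.99]]
[-0.048 -0.257  1.065  0.1    2.442  0.014] [0.365 0.077 0.688] [[-0.01, 0.99, -0.11], [1.0, 0.01, 0.07], [0.07, -0.11, -0.99]]
[0.419 0.071 0.495 0.222 2.62  0.599] [0.335 0.269 0.811] [[-0.01, 1.0, -0.09], [1.0, 0.01, 0.08], [0.08, -0.09, -0.99]]
[0.881 0.316 0.148 0.257 2.62  1.1  ] [0.229 0.457 0.83 ] [[-0.0, 1.0, -0.07], [0.99, 0.01, 0.11], [0.11, -0.07, -0.99]]
[1, 0, -1, 0] [1.076 0.101 0.06  0.359 2.146 1.422] [0.064 0.471 1.035] [ 0.067  0.746 -0.663]
[1, 0.2, -1, 0] [0.794 0.121 0.06  0.523 2.129 1.296] [0.165 0.462 1.033] [ 0.138  0.744 -0.654]
[1, 0.5, -1, 0] [0.481 0.17  0.06  0.67  2.07  1.114] [0.305 0.435 1.03 ] [ 0.246  0.742 -0.623]
[1, 0, -0.5, 0] [1.27  0.416 0.06  0.166 1.974 1.404] [0.099 0.732 0.882] [ 0.04   0.643 -0.765]
[1, 0, 0, 0] [1.332 0.75  0.06  0.117 1.762 1.398] [0.12  0.961 0.636] [ 0.015  0.547 -0.837]
```

Request:
carry_out(
  moves=[
    {"x":0.8,"y":0.3,"z":-1,"turn":-0.13},
    {"x":0.8,"y":0.3,"z":-1,"turn":-0.13},
    {"x":0.8,"y":0.3,"z":-1,"turn":-0.13},
    {"x":0.8,"y":0.3,"z":-1,"turn":-0.13},
    {"x":0.8,"y":0.3,"z":-1,"turn":-0.13},
    {"x":0.5,"y":0.5,"z":-1,"turn":-0.13},
    {"x":0.5,"y":0.5,"z":-1,"turn":-0.13},
    {"x":0.5,"y":0.5,"z":-1,"turn":-0.13},
  ],
)

```text
t: 5.15
tool_pos: [0.3452, -0.086, 0.5168]
tool_rot: [-2.377, -1.858, 0.063]
contact_force: [-0.6, -1.3, 0.3]
opening: 0.0501
grip_force: 0.0
```

Request:
carry_out(
  moves=[
    {"x":0.5,"y":0,"z":-0.8,"turn":-0.13},
    {"x":0.5,"y":0,"z":-0.8,"turn":-0.13},
    {"x":1,"y":0,"z":-0.8,"turn":0},
    {"x":1,"y":0,"z":-0.8,"turn":0},
    {"x":1,"y":0,"z":-0.8,"turn":0},
    {"x":1,"y":0,"z":-0.8,"turn":0},
    {"x":1,"y":0,"z":-0.8,"turn":0},
    {"x":1,"y":0,"z":-0.8,"turn":0},
  ],
)

```text
t: 5.95
tool_pos: [0.3652, 0.0776, 0.6879]
tool_rot: [-2.12, -2.143, 0.038]
contact_force: [-0.3, 0.1, -0.0]
opening: 0.05
grip_force: 0.0
```

Request:
carry_out(
  moves=[
    {"x":1,"y":-0.2,"z":-0.6,"turn":0},
    {"x":1,"y":-0.2,"z":-0.6,"turn":0},
    {"x":1,"y":-0.2,"z":-0.6,"turn":0},
    {"x":1,"y":-0.2,"z":-0.6,"turn":0},
    {"x":1,"y":-0.2,"z":-0.6,"turn":0},
    {"x":1,"y":-0.2,"z":-0.6,"turn":0},
    {"x":1,"y":-0.2,"z":-0.6,"turn":0},
    {"x":1,"y":-0.2,"z":-0.6,"turn":0},
  ],
)

```text
t: 6.75
tool_pos: [0.3367, 0.2697, 0.8125]
tool_rot: [-2.123, -2.144, 0.015]
contact_force: [-0.1, 0.0, -0.1]
opening: 0.0499
grip_force: 0.0
```

Request:
carry_out(
  moves=[
    {"x":1,"y":-0.5,"z":-0.2,"turn":0},
    {"x":1,"y":-0.5,"z":-0.2,"turn":0},
    {"x":1,"y":-0.5,"z":-0.2,"turn":0},
    {"x":1,"y":-0.5,"z":-0.2,"turn":0},
    {"x":1,"y":-0.5,"z":-0.2,"turn":0},
    {"x":1,"y":-0.5,"z":-0.2,"turn":0},
    {"x":1,"y":-0.5,"z":-0.2,"turn":0},
    {"x":1,"y":-0.5,"z":-0.2,"turn":0},
  ],
)

```text
t: 7.55
tool_pos: [0.232, 0.4608, 0.8323]
tool_rot: [-2.121, -2.136, -0.047]
contact_force: [1.2, 0.2, -0.1]
opening: 0.0501
grip_force: 0.0
```

```bash
cat > st.py <<'E'
from h import *
import json,os
np.set_printoptions(precision=3,suppress=True)
o=ctrl.get_obs()
L=json.load(open("data.json")) if os.path.exists("data.json") else []
L.append((list(map(float,o["q"])),list(map(float,o["tool_pos"]))));json.dump(L,open("data.json","w"))
from simr import *
q=np.array(o["q"]);M=Ro.from_rotvec(o["tool_rot"]).as_matrix()
print(o["t"],q,o["tool_pos"],"F",np.array(o["contact_force"]),"open",round(o["opening"],4),"gf",o["grip_force"])
print("tilt",np.degrees(np.arccos(-M[2,2])),M.tolist() if 0 else M.round(3).tolist(),"fkerr",np.linalg.norm(fk(q)[0]-o["tool_pos"]))
E
python3 st.py
python3 - <<'E'
from simr import *
q=np.array(D[-1][0])
for v in([1,0,-1,0],[1,.1,-1,0],[1,.3,-1,0]):
    p=run(q,[v]*40);print(v,p,fk(p)[0],tilt(p))
E
```

```text
7.55 [0.881 0.311 0.155 0.258 2.619 1.1  ] [0.232 0.461 0.832] F [ 1.178  0.165 -0.094] open 0.0501 gf 0.0
tilt 7.717773963853697 [[-0.003, 0.997, -0.071], [0.993, 0.011, 0.114], [0.115, -0.07, -0.991]] fkerr 0.00011906534415870041
[1, 0, -1, 0] [1.056 0.093 0.06  0.382 2.151 1.425] [0.068 0.471 1.041] [ 0.065  0.748 -0.66 ]
[1, 0.1, -1, 0] [0.907 0.101 0.06  0.472 2.146 1.363] [0.118 0.467 1.04 ] [ 0.1    0.747 -0.657]
[1, 0.3, -1, 0] [0.656 0.128 0.06  0.608 2.12  1.24 ] [0.216 0.455 1.038] [ 0.171  0.746 -0.643]
```

Request:
carry_out(
  moves=[
    {"x":1,"y":-0.05,"z":-1,"turn":0},
    {"x":1,"y":-0.05,"z":-1,"turn":0},
    {"x":1,"y":-0.05,"z":-1,"turn":0},
    {"x":1,"y":-0.05,"z":-1,"turn":0},
    {"x":1,"y":-0.05,"z":-1,"turn":0},
    {"x":1,"y":-0.05,"z":-1,"turn":0},
    {"x":1,"y":-0.05,"z":-1,"turn":0},
    {"x":1,"y":-0.05,"z":-1,"turn":0},
  ],
)

```text
t: 8.35
tool_pos: [0.174, 0.4929, 0.8464]
tool_rot: [-2.104, -2.117, -0.093]
contact_force: [-0.1, 0.8, -1.1]
opening: 0.0501
grip_force: 0.0
```

Request:
carry_out(
  moves=[
    {"x":1,"y":-0.05,"z":-1,"turn":0},
    {"x":1,"y":-0.05,"z":-1,"turn":0},
    {"x":1,"y":-0.05,"z":-1,"turn":0},
    {"x":1,"y":-0.05,"z":-1,"turn":0},
    {"x":1,"y":-0.05,"z":-1,"turn":0},
    {"x":1,"y":-0.05,"z":-1,"turn":0},
    {"x":1,"y":-0.05,"z":-1,"turn":0},
    {"x":1,"y":-0.05,"z":-1,"turn":0},
  ],
)

```text
t: 9.15
tool_pos: [0.1284, 0.4984, 0.8534]
tool_rot: [-2.094, -2.109, -0.088]
contact_force: [-0.2, -0.6, 0.3]
opening: 0.0498
grip_force: 0.0
```

Request:
carry_out(
  moves=[
    {"x":1,"y":-0.05,"z":-1,"turn":0},
    {"x":1,"y":-0.05,"z":-1,"turn":0},
    {"x":1,"y":-0.05,"z":-1,"turn":0},
    {"x":1,"y":-0.05,"z":-1,"turn":0},
    {"x":1,"y":-0.05,"z":-1,"turn":0},
    {"x":1,"y":-0.05,"z":-1,"turn":0},
    {"x":1,"y":-0.05,"z":-1,"turn":0},
    {"x":1,"y":-0.05,"z":-1,"turn":0},
  ],
)

```text
t: 9.95
tool_pos: [0.097, 0.4993, 0.8586]
tool_rot: [-2.085, -2.1, -0.082]
contact_force: [-0.4, -0.5, 0.4]
opening: 0.0505
grip_force: 0.0
```

```bash
python3 st.py
python3 - <<'E'
from simr import *
q=np.array(D[-1][0])
for v in([1,0,-1,0],[1,-.1,-1,0],[1,-.3,-1,0],[1,0,-.6,0],[1,0,-.3,0]):
    p=run(q,[v]*16);p2=run(p,[v]*8);print(v,p,fk(p)[0],tilt(p),tilt(p2))
E
```

```text
9.95 [1.137 0.332 0.056 0.306 2.619 1.406] [0.097 0.499 0.859] F [-0.368 -0.508  0.422] open 0.0505 gf 0.0
tilt 10.84670595942563 [[-0.0, 0.996, -0.089], [0.986, 0.015, 0.166], [0.166, -0.088, -0.982]] fkerr 7.73648608794778e-05
[1, 0, -1, 0] [1.158 0.291 0.06  0.347 2.372 1.465] [0.079 0.553 0.901] [-0.069  0.432 -0.899] [-0.059  0.567 -0.821]
[1, -0.1, -1, 0] [1.221 0.285 0.06  0.321 2.372 1.506] [0.048 0.552 0.904] [-0.077  0.431 -0.899] [-0.074  0.567 -0.82 ]
[1, -0.3, -1, 0] [1.352 0.276 0.06  0.265 2.366 1.586] [-0.013  0.551  0.908] [-0.092  0.432 -0.897] [-0.104  0.569 -0.816]
[1, 0, -0.6, 0] [1.234 0.393 0.06  0.271 2.318 1.459] [0.077 0.633 0.847] [-0.073  0.383 -0.921] [-0.065  0.504 -0.861]
[1, 0, -0.3, 0] [1.276 0.474 0.06  0.23  2.275 1.456] [0.075 0.693 0.798] [-0.076  0.347 -0.935] [-0.069  0.456 -0.887]
```

Request:
carry_out(
  moves=[
    {"x":0.5,"y":0,"z":0.9,"turn":0},
    {"x":0.5,"y":0,"z":0.9,"turn":0},
    {"x":0.5,"y":0,"z":0.9,"turn":0},
    {"x":0.5,"y":0,"z":0.9,"turn":0},
    {"x":0.5,"y":0,"z":0.7,"turn":0},
    {"x":0.5,"y":0,"z":0.7,"turn":0},
    {"x":1,"y":0,"z":-0.4,"turn":0},
    {"x":1,"y":0,"z":-0.4,"turn":0},
  ],
)

```text
t: 10.75
tool_pos: [0.0876, 0.6376, 0.7723]
tool_rot: [-2.088, -2.102, -0.072]
contact_force: [0.3, 1.1, 1.8]
opening: 0.05
grip_force: 0.0
```

Request:
carry_out(
  moves=[
    {"x":1,"y":0,"z":-0.4,"turn":0},
    {"x":1,"y":0,"z":-0.4,"turn":0},
    {"x":1,"y":0,"z":-0.4,"turn":0},
    {"x":1,"y":0,"z":-0.4,"turn":0},
    {"x":1,"y":0,"z":-0.4,"turn":0},
    {"x":1,"y":0,"z":-0.4,"turn":0},
    {"x":1,"y":0,"z":-0.4,"turn":0},
    {"x":1,"y":0,"z":-0.4,"turn":0},
  ],
)

```text
t: 11.55
tool_pos: [0.077, 0.7161, 0.7534]
tool_rot: [-2.04, -2.045, -0.188]
contact_force: [0.0, 0.3, -0.4]
opening: 0.0501
grip_force: 0.0
```

```bash
python3 st.py
python3 - <<'E'
from simr import *
q=np.array(D[-2][0])
p=run(q,[[.5,0,.9,0]]*4+[[.5,0,.7,0]]*2+[[1,0,-.4,0]]*10);print("pred",p,fk(p)[0],tilt(p))
q=np.array(D[-1][0])
for v in([1,0,-.4,0],[1,0,-.8,0],[1,0,-.6,0]):
    p=run(q,[v]*16);p2=run(p,[v]*8);print(v,p,fk(p)[0],tilt(p),tilt(p2))
E
```

```text
11.55 [1.293 0.536 0.055 0.205 2.305 1.447] [0.077 0.716 0.753] F [ 0.047  0.283 -0.38 ] open 0.0501 gf 0.0
tilt 15.998765100112061 [[0.008, 0.997, -0.083], [0.965, 0.014, 0.263], [0.263, -0.082, -0.961]] fkerr 0.0001666363157644967
fast 2.6359413667152007
pred [1.292 0.529 0.06  0.207 2.298 1.448] [0.077 0.715 0.756] [-0.082  0.272 -0.959]
[1, 0, -0.4, 0] [1.326 0.548 0.06  0.209 2.029 1.476] [0.064 0.805 0.774] [-0.067  0.498 -0.865] [-0.059  0.611 -0.789]
[1, 0, -0.8, 0] [1.272 0.427 0.06  0.258 2.11  1.479] [0.069 0.713 0.854] [-0.064  0.536 -0.842] [-0.054  0.659 -0.75 ]
[1, 0, -0.6, 0] [1.301 0.487 0.06  0.231 2.07  1.477] [0.067 0.76  0.816] [-0.066  0.517 -0.854] [-0.056  0.634 -0.771]
```

Run:
```python
from simr import *
q=np.array(D[-1][0])
for v in([1,.3,-.9,0],[1,.4,-.9,0],[1,.6,-.9,0],[.8,.4,-1,0]):
    p=run(q,[v]*24);print(v,p,fk(p)[0],tilt(p));p=run(p,[v]*8);print(p,fk(p)[0],tilt(p));p=run(p,[v]*8);print(p,fk(p)[0],tilt(p))
```

```text
[1, 0.3, -0.9, 0] [0.972 0.336 0.06  0.458 2.057 1.363] [0.196 0.639 0.933] [-0.012  0.676 -0.737]
[0.793 0.246 0.06  0.628 2.003 1.358] [0.22  0.57  1.007] [ 0.023  0.783 -0.621]
[0.507 0.156 0.06  0.91  1.958 1.368] [0.237 0.48  1.079] [ 0.06   0.869 -0.49 ]
[1, 0.4, -0.9, 0] [0.903 0.35  0.06  0.491 2.05  1.319] [0.238 0.635 0.927] [ 0.002  0.678 -0.735]
[0.707 0.266 0.06  0.672 1.993 1.306] [0.269 0.564 1.001] [ 0.045  0.786 -0.617]
[0.416 0.184 0.06  0.952 1.944 1.31 ] [0.29  0.471 1.072] [ 0.092  0.87  -0.484]
[1, 0.6, -0.9, 0] [0.777 0.382 0.06  0.547 2.03  1.234] [0.318 0.624 0.914] [ 0.031  0.685 -0.728]
[0.558 0.31  0.06  0.739 1.965 1.206] [0.363 0.546 0.986] [ 0.092  0.791 -0.605]
[0.269 0.241 0.06  1.008 1.908 1.196] [0.391 0.446 1.058] [ 0.157  0.871 -0.466]
[0.8, 0.4, -1, 0] [0.8   0.296 0.06  0.574 2.16  1.307] [0.243 0.562 0.942] [-0.002  0.645 -0.764]
[0.536 0.214 0.06  0.82  2.123 1.295] [0.274 0.478 1.006] [ 0.041  0.748 -0.663]
[0.156 0.147 0.06  1.19  2.084 1.302] [0.294 0.38  1.063] [ 0.088  0.832 -0.547]
```

Request:
carry_out(
  moves=[
    {"x":1,"y":0.4,"z":-0.9,"turn":0},
    {"x":1,"y":0.4,"z":-0.9,"turn":0},
    {"x":1,"y":0.4,"z":-0.9,"turn":0},
    {"x":1,"y":0.4,"z":-0.9,"turn":0},
    {"x":1,"y":0.4,"z":-0.9,"turn":0},
    {"x":1,"y":0.4,"z":-0.9,"turn":0},
    {"x":1,"y":0.4,"z":-0.9,"turn":0},
    {"x":1,"y":0.4,"z":-0.9,"turn":0},
  ],
)

```text
t: 12.35
tool_pos: [0.143, 0.7145, 0.7908]
tool_rot: [-1.973, -1.962, -0.339]
contact_force: [-0.3, 0.2, -0.5]
opening: 0.05
grip_force: 0.0
```

Request:
carry_out(
  moves=[
    {"x":1,"y":0.4,"z":-0.9,"turn":0},
    {"x":1,"y":0.4,"z":-0.9,"turn":0},
    {"x":1,"y":0.4,"z":-0.9,"turn":0},
    {"x":1,"y":0.4,"z":-0.9,"turn":0},
    {"x":1,"y":0.4,"z":-0.9,"turn":0},
    {"x":1,"y":0.4,"z":-0.9,"turn":0},
    {"x":1,"y":0.4,"z":-0.9,"turn":0},
    {"x":1,"y":0.4,"z":-0.9,"turn":0},
  ],
)

```text
t: 13.15
tool_pos: [0.1956, 0.6916, 0.8444]
tool_rot: [-1.904, -1.874, -0.496]
contact_force: [-0.4, 0.4, -0.2]
opening: 0.0501
grip_force: 0.0
```

Request:
carry_out(
  moves=[
    {"x":1,"y":0.4,"z":-0.9,"turn":0},
    {"x":1,"y":0.4,"z":-0.9,"turn":0},
    {"x":1,"y":0.4,"z":-0.9,"turn":0},
    {"x":1,"y":0.4,"z":-0.9,"turn":0},
    {"x":1,"y":0.4,"z":-0.9,"turn":0},
    {"x":1,"y":0.4,"z":-0.9,"turn":0},
    {"x":1,"y":0.4,"z":-0.9,"turn":0},
    {"x":1,"y":0.4,"z":-0.9,"turn":0},
  ],
)

```text
t: 13.95
tool_pos: [0.2373, 0.6478, 0.9087]
tool_rot: [-1.832, -1.78, -0.652]
contact_force: [0.3, -0.2, 0.5]
opening: 0.0505
grip_force: 0.0
```

```bash
python3 st.py
python3 - <<'E'
from simr import *
q=np.array(D[-1][0])
for v in([1,.4,-.9,0],[1,.2,-.9,0],[1,.6,-.9,0]):
    p=run(q,[v]*8);print(v,p,fk(p)[0],tilt(p));p=run(p,[v]*4);print(p,fk(p)[0],tilt(p))
E
```

```text
13.95 [0.927 0.374 0.056 0.464 2.067 1.316] [0.237 0.648 0.909] F [ 0.316 -0.242  0.479] open 0.0505 gf 0.0
tilt 40.51965662166797 [[0.031, 1.0, -0.005], [0.76, -0.02, 0.65], [0.649, -0.024, -0.76]] fkerr 0.000128199403149047
[1, 0.4, -0.9, 0] [0.749 0.288 0.06  0.626 2.005 1.301] [0.269 0.581 0.983] [ 0.039  0.762 -0.646]
[0.633 0.246 0.06  0.736 1.979 1.299] [0.281 0.54  1.02 ] [ 0.062  0.81  -0.583]
[1, 0.2, -0.9, 0] [0.813 0.272 0.06  0.582 2.012 1.332] [0.235 0.585 0.988] [ 0.034  0.759 -0.65 ]
[0.727 0.22  0.06  0.67  1.989 1.343] [0.232 0.546 1.027] [ 0.053  0.807 -0.589]
[1, 0.6, -0.9, 0] [0.69  0.306 0.06  0.665 1.997 1.269] [0.303 0.577 0.976] [ 0.044  0.765 -0.643]
[0.552 0.273 0.06  0.789 1.967 1.255] [0.329 0.533 1.011] [ 0.072  0.814 -0.577]
```

Request:
carry_out(
  moves=[
    {"x":1,"y":0.3,"z":-0.9,"turn":0},
    {"x":1,"y":0.3,"z":-0.9,"turn":0},
    {"x":1,"y":0.3,"z":-0.9,"turn":0},
    {"x":1,"y":0.3,"z":-0.9,"turn":0},
    {"x":1,"y":0.3,"z":-0.9,"turn":0},
    {"x":1,"y":0.3,"z":-0.9,"turn":0},
    {"x":1,"y":0.3,"z":-0.9,"turn":0},
    {"x":1,"y":0.3,"z":-0.9,"turn":0},
  ],
)

```text
t: 14.75
tool_pos: [0.2514, 0.5857, 0.981]
tool_rot: [-1.758, -1.682, -0.8]
contact_force: [0.1, -0.4, 0.2]
opening: 0.05
grip_force: 0.0
```

Request:
carry_out(
  moves=[
    {"x":1,"y":0.2,"z":-0.9,"turn":0},
    {"x":1,"y":0.2,"z":-0.9,"turn":0},
    {"x":1,"y":0.2,"z":-0.9,"turn":0},
    {"x":1,"y":0.2,"z":-0.9,"turn":0},
    {"x":1,"y":0.2,"z":-0.9,"turn":0},
    {"x":1,"y":0.2,"z":-0.9,"turn":0},
    {"x":-1,"y":0,"z":0,"turn":0},
    {"x":-1,"y":0,"z":0,"turn":0},
  ],
)

```text
t: 15.55
tool_pos: [0.2439, 0.5028, 1.0008]
tool_rot: [-1.698, -1.608, -0.907]
contact_force: [0.1, 0.5, 0.3]
opening: 0.0502
grip_force: 0.0
```

```bash
python3 st.py
python3 - <<'E'
from simr import *
q=np.array(D[-1][0]);p,R=fk(q);M=R.as_matrix();z=M[:,2]
xs=np.array([.998,-.061,0])
print("z.xs",z@xs,"turn to align y:",np.arctan2(-(xs@M[:,0]),xs@M[:,1]))
# goal: grasp point above scoop grip, standoff back along -z
for g in([.4585,.124,.083],[.4585,.124,.23]):
    d=np.array(g)+.019*z-p;print("shift units",M.T@d/.025, "world",d)
E
```

```text
15.55 [ 0.601 -0.034  0.456  0.739  1.886  1.207] [0.244 0.503 1.001] F [0.131 0.51  0.346] open 0.0502 gf 0.0
tilt 55.22418158536993 [[0.021, 0.998, 0.063], [0.57, -0.064, 0.819], [0.821, 0.018, -0.57]] fkerr 7.59874616599395e-05
z.xs 0.012555139088484978 turn to align y: 0.013338947371620597
shift units [-38.601   8.866   9.828] world [ 0.216 -0.363 -0.929]
shift units [-33.773   8.973   6.475] world [ 0.216 -0.363 -0.782]
```

Run:
```python
from simr import *
q=np.array(D[-1][0]);z0=tilt(q)
for k in range(4):
    q=run(q,[[-1,.28,.2,0]]*8);print(q,fk(q)[0],np.arccos(tilt(q)@z0))
```

```text
[ 0.284 -0.44   1.209  0.904  1.78   0.821] [0.298 0.418 0.815] nan
[-0.001 -0.609  1.657  1.001  1.805  0.456] [0.352 0.333 0.629] 2.1073424255447017e-08
[-0.222 -0.59   1.955  0.989  1.806  0.067] [0.406 0.248 0.443] 3.942476676500724e-08
[-0.38  -0.329  2.082  0.913  1.71  -0.347] [0.46  0.163 0.257] 3.332000937312528e-08<stdin>:4: RuntimeWarning: invalid value encountered in arccos
```

Request:
carry_out(
  moves=[
    {"x":-1,"y":0.28,"z":0.2,"turn":0},
    {"x":-1,"y":0.28,"z":0.2,"turn":0},
    {"x":-1,"y":0.28,"z":0.2,"turn":0},
    {"x":-1,"y":0.28,"z":0.2,"turn":0},
    {"x":-1,"y":0.28,"z":0.2,"turn":0},
    {"x":-1,"y":0.28,"z":0.2,"turn":0},
    {"x":-1,"y":0.28,"z":0.2,"turn":0},
    {"x":-1,"y":0.28,"z":0.2,"turn":0},
  ],
)

```text
t: 16.35
tool_pos: [0.2976, 0.4173, 0.8132]
tool_rot: [-1.701, -1.608, -0.903]
contact_force: [0.1, -0.2, 0.1]
opening: 0.05
grip_force: 0.0
```

Request:
carry_out(
  moves=[
    {"x":-1,"y":0.28,"z":0.2,"turn":0},
    {"x":-1,"y":0.28,"z":0.2,"turn":0},
    {"x":-1,"y":0.28,"z":0.2,"turn":0},
    {"x":-1,"y":0.28,"z":0.2,"turn":0},
    {"x":-1,"y":0.28,"z":0.2,"turn":0},
    {"x":-1,"y":0.28,"z":0.2,"turn":0},
    {"x":-1,"y":0.28,"z":0.2,"turn":0},
    {"x":-1,"y":0.28,"z":0.2,"turn":0},
  ],
)

```text
t: 17.15
tool_pos: [0.3514, 0.3319, 0.6272]
tool_rot: [-1.701, -1.608, -0.903]
contact_force: [0.7, 0.4, 1.0]
opening: 0.0502
grip_force: 0.0
```

Request:
carry_out(
  moves=[
    {"x":-1,"y":0.28,"z":0.2,"turn":0},
    {"x":-1,"y":0.28,"z":0.2,"turn":0},
    {"x":-1,"y":0.28,"z":0.2,"turn":0},
    {"x":-1,"y":0.28,"z":0.2,"turn":0},
    {"x":-1,"y":0.28,"z":0.2,"turn":0},
    {"x":-1,"y":0.28,"z":0.2,"turn":0},
    {"x":-1,"y":0.28,"z":0.2,"turn":0},
    {"x":-1,"y":0.28,"z":0.2,"turn":0},
  ],
)

```text
t: 17.95
tool_pos: [0.405, 0.2465, 0.4412]
tool_rot: [-1.702, -1.608, -0.904]
contact_force: [0.3, 0.6, 0.3]
opening: 0.0505
grip_force: 0.0
```

Request:
carry_out(
  moves=[
    {"x":-1,"y":0.28,"z":0.2,"turn":0},
    {"x":-1,"y":0.28,"z":0.2,"turn":0},
    {"x":-1,"y":0.28,"z":0.2,"turn":0},
    {"x":-1,"y":0.28,"z":0.2,"turn":0},
    {"x":-1,"y":0.28,"z":0.2,"turn":0},
    {"x":-1,"y":0.28,"z":0.2,"turn":0},
    {"x":-1,"y":0.28,"z":0.2,"turn":0},
    {"x":0,"y":0,"z":0,"turn":0},
  ],
)

```text
t: 18.75
tool_pos: [0.4509, 0.1717, 0.2759]
tool_rot: [-1.704, -1.601, -0.898]
contact_force: [-1.4, 0.1, -0.6]
opening: 0.0499
grip_force: 0.0
```

```bash
python3 st.py
python3 - <<'E'
from h import *
np.set_printoptions(precision=3,suppress=True)
snap("side","side1.png");snap("top","top1.png")
r={c:ctrl.mark_of(c,"scoop_grip") for c in("top","side")}
for c in r: print(c,[(np.round(m["pixel"],1),round(m["confidence"],2)) for m in r[c]][:2])
o=ctrl.get_obs();M=Ro.from_rotvec(o["tool_rot"]).as_matrix();g=np.array(o["tool_pos"])-.019*M[:,2]
print("grasp pt",g,"px",proj("top",g),proj("side",g),"tip",proj("side",np.array(o["tool_pos"])))
for t in([.4585,.124,.083],):
    print("units",M.T@(np.array(t)-g)/.025)
E
```

```text
18.75 [-0.369 -0.377  2.083  0.919  1.731 -0.295] [0.451 0.172 0.276] F [-1.449  0.059 -0.641] open 0.0499 gf 0.0
tilt 55.12346851172476 [[0.031, 0.998, 0.06], [0.571, -0.067, 0.818], [0.82, 0.009, -0.572]] fkerr 6.651681993167717e-05
top []
side [(array([275. , 277.7]), 0.77)]
grasp pt [0.451 0.157 0.292] px [126.387 213.766] [275.999 181.304] tip [273.253 194.531]
units [-7.593  0.244  3.725]
```

View pics/side1.png

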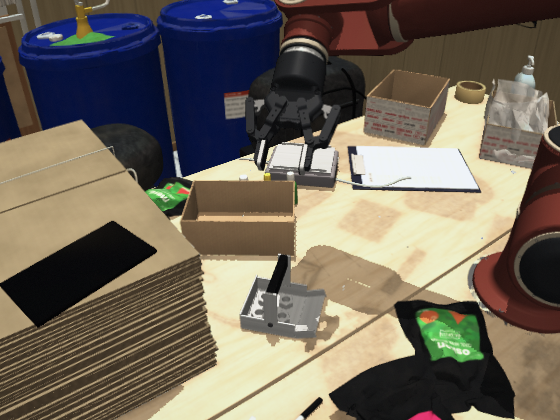

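Request:
carry_out(
  moves=[
    {"x":-1,"y":0.03,"z":0.5,"turn":0},
    {"x":-1,"y":0.03,"z":0.5,"turn":0},
    {"x":-1,"y":0.03,"z":0.5,"turn":0},
    {"x":-1,"y":0.03,"z":0.5,"turn":0},
    {"x":-1,"y":0.03,"z":0.5,"turn":0},
    {"x":-1,"y":0.03,"z":0.5,"turn":0},
    {"x":-0.5,"y":0.03,"z":0.25,"turn":0},
    {"x":0,"y":0,"z":0,"turn":0},
  ],
)

```text
t: 19.75
tool_pos: [0.4575, 0.1458, 0.0992]
tool_rot: [-1.701, -1.607, -0.9]
contact_force: [0.1, -0.2, 0.3]
opening: 0.0499
grip_force: 0.0
```

```bash
python3 st.py
python3 - <<'E'
from h import *
np.set_printoptions(precision=3,suppress=True)
im=snap("side","side2.png")
cv2.imwrite("pics/side2c.png",cv2.resize(im[190:350,200:400,::-1],(800,640))[:600])
o=ctrl.get_obs();M=Ro.from_rotvec(o["tool_rot"]).as_matrix();g=np.array(o["tool_pos"])-.019*M[:,2]
print("grasp",g,"px",proj("side",g),"units",M.T@(np.array([.458,.122,.084])-g)/.025)
E
```

```text
19.75 [-0.417 -0.089  2.172  0.883  1.531 -0.624] [0.458 0.146 0.099] F [ 0.117 -0.188  0.261] open 0.0499 gf 0.0
tilt 55.07176408691685 [[0.025, 0.998, 0.06], [0.572, -0.064, 0.818], [0.82, 0.014, -0.573]] fkerr 7.863967844969636e-05
grasp [0.457 0.13  0.111] px [276.463 269.436] units [-1.081  0.038  0.363]
```

View pics/side2c.png

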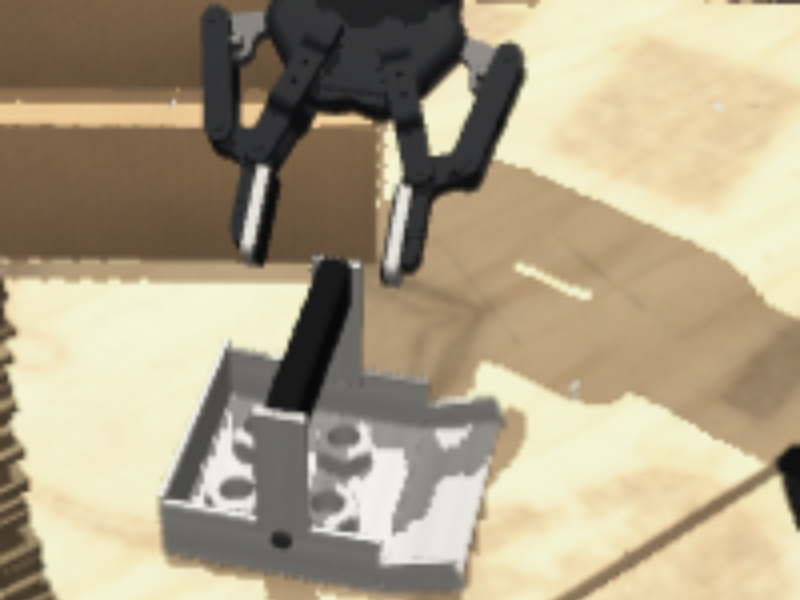

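Run:
```python
from h import *
np.set_printoptions(precision=2,suppress=True)
o=ctrl.get_obs();M=Ro.from_rotvec(o["tool_rot"]).as_matrix();p=np.array(o["tool_pos"])
for s in(0,-.01,-.02,-.03,-.04):
    print(s,[proj("side",p+M@np.array([0,y,s])).tolist() for y in(-.025,0,.025)])
for X in([.458,.122,.096],[.461,.167,.096],[.455,.075,.096],[.458,.122,.083],[.461,.168,.07],[.461,.168,0]):print(X,proj("side",X))
```

```text
0 [[289.7644105265457, 283.6093386161821], [274.20557076614614, 281.08136350136965], [258.83094741638746, 278.56376334557194]]
-0.01 [[290.90406028468374, 277.4149697969015], [275.39782511993366, 274.9324883467682], [260.0740681187346, 272.4615648954765]]
-0.02 [[292.03436962264277, 271.265084791238], [276.5810892086279, 268.82759158960823], [261.3085485664654, 266.4028039793612]]
-0.03 [[293.1553052784206, 265.16003338390374], [277.7553092886703, 262.7670142337681], [262.53431525519744, 260.38781417684334]]
-0.04 [[294.266839616277, 259.100130266594], [278.9204379126067, 256.7510631174749], [263.75130161048384, 254.41689576906927]]
[0.458, 0.122, 0.096] [276.88 273.1 ]
[0.461, 0.167, 0.096] [270.19 292.45]
[0.455, 0.075, 0.096] [283.18 254.63]
[0.458, 0.122, 0.083] [276.99 278.99]
[0.461, 0.168, 0.07] [270.44 304.67]
[0.461, 0.168, 0] [271.35 333.92]
```

Run:
```python
from h import *
im=snap("top","top2.png")[:,:,::-1].copy()
o=ctrl.get_obs();M=Ro.from_rotvec(o["tool_rot"]).as_matrix();p=np.array(o["tool_pos"])
s1=cv2.imread("pics/side1.png")
P1=np.array([.4509,.1717,.2759])
def dots(im,cam,p,off,sc,M=M):
    for s,c in((0,(0,0,255)),(-.02,(0,255,0)),(-.04,(255,0,0)),(-.073,(255,0,255))):
        for y in(-.025,.025):
            u=(proj(cam,p+M@np.array([0,y,s]))-off)*sc;cv2.circle(im,tuple(int(v) for v in u),3,c,-1)
a=cv2.resize(im[180:280,130:230],(400,400));dots(a,"top",p,np.array([130,180]),4)
b=cv2.resize(s1[100:220,220:340],(400,400));dots(b,"side",P1,np.array([220,100]),400/120)
cv2.imwrite("pics/dots.png",np.hstack([a,b]))
```

```text
(no output)
```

View pics/dots.png

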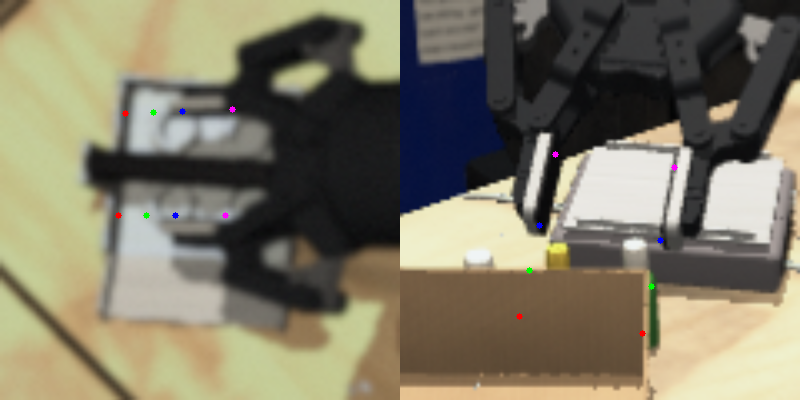

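The dots show the fingertips about 40 mm behind the reported TCP in both views: the tips are at crop (540,225) and (670,245) in the side view, and near x≈175 in the top view. I'll go by the pictures and advance further along the tool axis, then check before gripping.

Request:
carry_out(
  moves=[
    {"x":-0.26,"y":0.02,"z":0.37,"turn":0},
    {"x":-0.26,"y":0.02,"z":0.37,"turn":0},
    {"x":-0.26,"y":0.02,"z":0.37,"turn":0},
    {"x":-0.26,"y":0.02,"z":0.37,"turn":0},
    {"x":0,"y":0,"z":0,"turn":0},
    {"x":0,"y":0,"z":0,"turn":0},
    {"x":0,"y":0,"z":0,"turn":0},
    {"x":0,"y":0,"z":0,"turn":0},
  ],
)

```text
t: 20.65
tool_pos: [0.4619, 0.1605, 0.0576]
tool_rot: [-1.701, -1.61, -0.902]
contact_force: [0.1, -0.4, 0.1]
opening: 0.0506
grip_force: 0.0
```

```bash
python3 st.py
python3 - <<'E'
from h import *
im=snap("side","side3.png")[:,:,::-1];t=snap("top","top3.png")[:,:,::-1]
cv2.imwrite("pics/c3.png",np.hstack([cv2.resize(t[180:280,130:230],(400,400)),cv2.resize(im[230:350,220:340],(400,400))]))
E
```

```text
20.65 [-0.383 -0.001  2.176  0.905  1.449 -0.68 ] [0.462 0.16  0.058] F [ 0.149 -0.428  0.055] open 0.0506 gf 0.0
tilt 55.02694396602715 [[0.023, 0.998, 0.062], [0.573, -0.064, 0.817], [0.819, 0.016, -0.573]] fkerr 6.729137543993876e-05
```

View pics/c3.png

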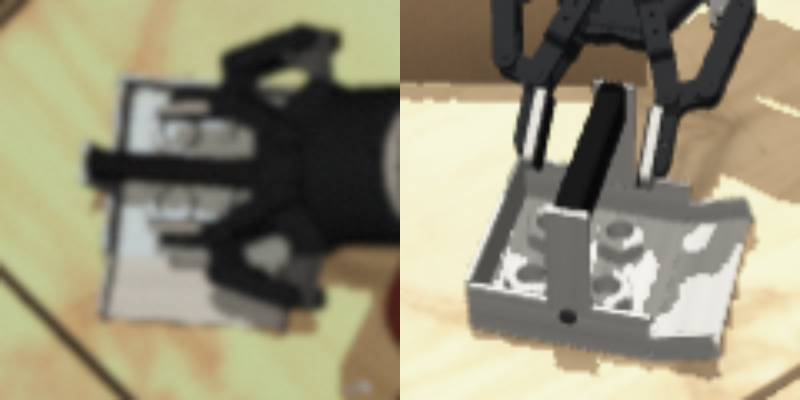

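Request:
carry_out(
  moves=[
    {"x":-0.1,"y":0,"z":0.2,"turn":0},
    {"x":0,"y":0,"z":0,"turn":0},
    {"x":0,"y":0,"z":0,"turn":0},
    {"x":0,"y":0,"z":0,"turn":0},
    {"x":0,"y":0,"z":0,"turn":0},
    {"x":0,"y":0,"z":0,"turn":0},
    {"x":0,"y":0,"z":0,"turn":0},
    {"x":0,"y":0,"z":0,"turn":0},
  ],
  grip=5,
  newtons=100,
)

```text
t: 21.55
tool_pos: [0.4615, 0.1635, 0.0522]
tool_rot: [-1.7, -1.609, -0.901]
contact_force: [-0.8, 0.9, -0.8]
opening: 0.0124
grip_force: 97.3
```

```bash
python3 st.py
```

```text
21.55 [-0.377  0.01   2.178  0.909  1.439 -0.686] [0.461 0.163 0.052] F [-0.836  0.883 -0.832] open 0.0124 gf 97.29887008666992
tilt 55.04132085441791 [[0.024, 0.998, 0.06], [0.573, -0.063, 0.817], [0.819, 0.015, -0.573]] fkerr 5.191047421199645e-05
```

```bash
cat > tip.py <<'E'
from simr import *
import json
q=np.array(D[-1][0]);p,R=fk(q);z=R.as_matrix()[:,2];M=R.as_matrix()
S0=Ro.from_euler('z',-3.5,degrees=True); o0=np.array([.458,.119,0]); rel=o0-p
pts={"lip":[-.074,0,.015],"lipL":[-.074,.047,.015],"lipR":[-.074,-.047,.015],"nut":[0.0,0.02,.003],"backR":[.053,-.049,0],"backL":[.053,.049,0],"grip":[0,0,.083],"c+":[.053,.049,.036],"org":[0,0,0]}
E
python3 - <<'E'
from tip import *
for f in(85,95,105,115):
    T=Ro.from_rotvec(-np.radians(f)*z);S=T*S0
    print(f,"tilt",np.degrees(np.arccos(S.as_matrix()[2,2])),"up in scoop",S.inv().apply([0,0,1]),"lip dir",S.apply([-1,0,0]))
    print({k:(T.apply(rel)+S.apply(v)).round(3).tolist() for k,v in pts.items()})
E
```

```text
85 tilt 67.24112247448028 up in scoop [ 0.811 -0.439  0.387] lip dir [-0.122 -0.572 -0.811]
{'lip': [0.045, -0.062, -0.055], 'lipL': [0.021, -0.027, -0.076], 'lipR': [0.07, -0.096, -0.035], 'nut': [0.054, -0.0, -0.009], 'backR': [0.099, -0.02, 0.063], 'backL': [0.048, 0.052, 0.02], 'grip': [-0.003, -0.044, 0.031], 'c+': [0.018, 0.039, 0.034], 'org': [0.067, -0.014, -0.001]}
95 tilt 74.34936048510636 up in scoop [ 0.81  -0.521  0.27 ] lip dir [ 0.051 -0.584 -0.81 ]
{'lip': [0.059, -0.057, -0.047], 'lipL': [0.034, -0.025, -0.072], 'lipR': [0.083, -0.089, -0.023], 'nut': [0.055, 0.005, -0.001], 'backR': [0.091, -0.009, 0.077], 'backL': [0.039, 0.057, 0.026], 'grip': [-0.003, -0.044, 0.031], 'c+': [0.009, 0.041, 0.036], 'org': [0.068, -0.007, 0.009]}
105 tilt 81.11412194619132 up in scoop [ 0.784 -0.601  0.154] lip dir [ 0.224 -0.579 -0.784]
{'lip': [0.07, -0.051, -0.038], 'lipL': [0.046, -0.022, -0.066], 'lipR': [0.094, -0.08, -0.009], 'nut': [0.054, 0.011, 0.007], 'backR': [0.079, 0.0, 0.089], 'backL': [0.03, 0.061, 0.03], 'grip': [-0.003, -0.044, 0.031], 'c+': [-0.0, 0.042, 0.036], 'org': [0.066, -0.0, 0.018]}
115 tilt 87.4526514253004 up in scoop [ 0.734 -0.677  0.044] lip dir [ 0.389 -0.556 -0.734]
{'lip': [0.08, -0.044, -0.026], 'lipL': [0.057, -0.017, -0.058], 'lipR': [0.102, -0.07, 0.006], 'nut': [0.051, 0.016, 0.014], 'backR': [0.065, 0.008, 0.099], 'backL': [0.019, 0.063, 0.033], 'grip': [-0.003, -0.044, 0.031], 'c+': [-0.01, 0.041, 0.035], 'org': [0.063, 0.006, 0.027]}
```

Request:
carry_out(
  moves=[
    {"x":0.3,"y":0,"z":-0.21,"turn":0},
    {"x":0.66,"y":0,"z":-0.46,"turn":0},
    {"x":0.66,"y":0,"z":-0.46,"turn":0},
    {"x":0.66,"y":0,"z":-0.46,"turn":0},
    {"x":0.66,"y":0,"z":-0.46,"turn":0},
    {"x":0.66,"y":0,"z":-0.46,"turn":0},
    {"x":0.66,"y":0,"z":-0.46,"turn":0},
    {"x":0.3,"y":0,"z":-0.21,"turn":0},
  ],
)

```text
t: 22.35
tool_pos: [0.4604, 0.1632, 0.1933]
tool_rot: [-1.702, -1.613, -0.904]
contact_force: [0.6, -0.1, -2.8]
opening: 0.0128
grip_force: 97.6
```

```bash
python3 st.py
python3 - <<'E'
from tip import *
for t in([.519,-.029,.19],): print("units to tip spot",M.T@(np.array(t)-p)/.025)
from h import *
S={c:snap(c,c+"4.png") for c in("side","top")}
for n in("scoop_grip","scoop_lip","scoop"):
    m=ctrl.mark_of("side",n);print(n,[(np.round(k["pixel"],1),round(k["confidence"],2)) for k in m[:1]], "exp",proj("side",p+np.array([.458,.119,0])-np.array([.4615,.1635,.0522])+Ro.from_euler('z',-3.5,degrees=True).apply({"scoop_grip":[0,0,.083],"scoop_lip":[-.074,0,.015],"scoop":[0,0,0]}[n])))
E
```

```text
22.35 [-0.378 -0.257  2.134  0.9    1.629 -0.446] [0.46  0.163 0.193] F [ 0.631 -0.149 -2.81 ] open 0.0128 gf 97.61834263801575
tilt 54.942896254047724 [[0.021, 0.998, 0.063], [0.574, -0.064, 0.816], [0.818, 0.019, -0.574]] fkerr 2.2624132224325e-05
units to tip spot [-4.475  2.826 -6.052]
scoop_grip [(array([276. , 205.7]), 0.96)] exp [276.822 206.843]
scoop_lip [(array([324.9, 252.2]), 0.57)] exp [324.851 249.325]
scoop [(array([278.2, 251.9]), 0.77)] exp [277.527 250.456]
```

Request:
carry_out(
  moves=[
    {"x":-0.35,"y":0.2,"z":-0.45,"turn":0},
    {"x":-0.62,"y":0.4,"z":-0.86,"turn":0},
    {"x":-0.62,"y":0.4,"z":-0.86,"turn":0},
    {"x":-0.62,"y":0.4,"z":-0.86,"turn":0},
    {"x":-0.62,"y":0.4,"z":-0.86,"turn":0},
    {"x":-0.62,"y":0.4,"z":-0.86,"turn":0},
    {"x":-0.62,"y":0.4,"z":-0.86,"turn":0},
    {"x":-0.35,"y":0.2,"z":-0.45,"turn":0},
  ],
)

```text
t: 23.4
tool_pos: [0.5184, -0.0304, 0.1876]
tool_rot: [-1.703, -1.606, -0.902]
contact_force: [-0.5, 0.7, -3.8]
opening: 0.0127
grip_force: 98.0
```

Request:
carry_out(
  moves=[
    {"x":0,"y":0,"z":0,"turn":-0.06},
    {"x":0,"y":0,"z":0,"turn":-0.12},
    {"x":0,"y":0,"z":0,"turn":-0.12},
    {"x":0,"y":0,"z":0,"turn":-0.12},
    {"x":0,"y":0,"z":0,"turn":-0.12},
    {"x":0,"y":0,"z":0,"turn":-0.12},
    {"x":0,"y":0,"z":0,"turn":-0.12},
    {"x":0,"y":0,"z":0,"turn":-0.12},
  ],
)

```text
t: 24.2
tool_pos: [0.5173, -0.0278, 0.1879]
tool_rot: [-0.909, -2.408, -1.288]
contact_force: [0.0, -0.4, -2.5]
opening: 0.0128
grip_force: 98.1
```

Request:
carry_out(
  moves=[
    {"x":0,"y":0,"z":0,"turn":-0.12},
    {"x":0,"y":0,"z":0,"turn":-0.12},
    {"x":0,"y":0,"z":0,"turn":-0.12},
    {"x":0,"y":0,"z":0,"turn":-0.12},
    {"x":0,"y":0,"z":0,"turn":-0.12},
    {"x":0,"y":0,"z":0,"turn":-0.12},
    {"x":0,"y":0,"z":0,"turn":0},
    {"x":0,"y":0,"z":0,"turn":0},
  ],
)

```text
t: 25.0
tool_pos: [0.5175, -0.0278, 0.1883]
tool_rot: [0.012, 2.73, 1.42]
contact_force: [1.1, 1.5, -2.0]
opening: 0.0127
grip_force: 98.2
```

Request:
carry_out(
  moves=[
    {"x":0,"y":0,"z":0,"turn":-0.06},
    {"x":0,"y":0,"z":0,"turn":-0.06},
    {"x":0,"y":0,"z":0,"turn":0},
    {"x":0,"y":0,"z":0,"turn":0},
    {"x":0,"y":0,"z":0,"turn":0},
    {"x":0,"y":0,"z":0,"turn":0},
    {"x":0,"y":0,"z":0,"turn":0},
    {"x":0,"y":0,"z":0,"turn":0},
  ],
)

```text
t: 25.8
tool_pos: [0.5176, -0.0279, 0.1886]
tool_rot: [-0.152, 2.68, 1.386]
contact_force: [1.3, -0.6, -2.9]
opening: 0.0128
grip_force: 98.2
```

```bash
python3 st.py
python3 - <<'E'
from h import *
a=snap("side","side5.png")[:,:,::-1];t=snap("top","top5.png")[:,:,::-1]
cv2.imwrite("pics/c5.png",np.hstack([cv2.resize(t[90:240,210:360],(400,400)),cv2.resize(a[120:280,170:330],(400,400))]))
print({c:[(np.round(m["pixel"]),round(m["confidence"],2)) for m in ctrl.mark_of(c,"nut0")] for c in("top","side")})
E
```

```text
25.8 [-0.651  0.063  1.847  0.784  1.804 -2.382] [ 0.518 -0.028  0.189] F [ 1.297 -0.6   -2.914] open 0.0128 gf 98.20841073989868
tilt 55.03613707930349 [[-0.988, -0.144, 0.061], [-0.034, 0.575, 0.817], [-0.153, 0.805, -0.573]] fkerr 3.306867841590192e-05
{'top': [(array([273., 216.]), 0.58), (array([265., 219.]), 0.47), (array([288., 208.]), 0.47), (array([286., 217.]), 0.37)], 'side': []}
```

View pics/c5.png

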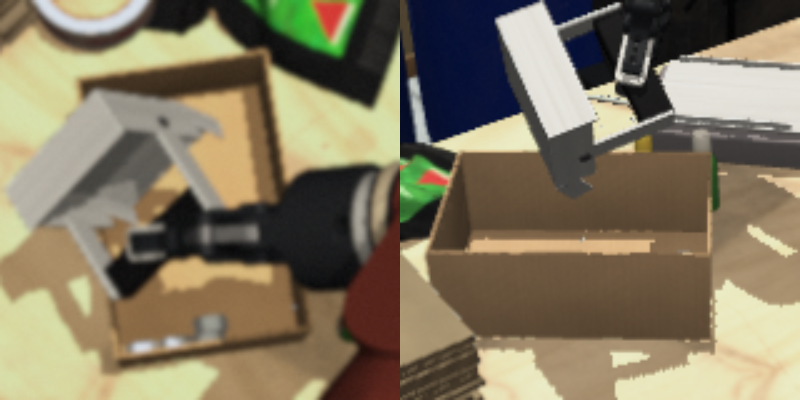

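The scoop is tipped over the box and the four nuts lie in its near end, at about pixels (263–292, 208–219). Now I'll turn the scoop back level and carry it over the bottles.

Request:
carry_out(
  moves=[
    {"x":0,"y":0,"z":0,"turn":0.06},
    {"x":0,"y":0,"z":0,"turn":0.12},
    {"x":0,"y":0,"z":0,"turn":0.12},
    {"x":0,"y":0,"z":0,"turn":0.12},
    {"x":0,"y":0,"z":0,"turn":0.12},
    {"x":0,"y":0,"z":0,"turn":0.12},
    {"x":0,"y":0,"z":0,"turn":0.12},
    {"x":0,"y":0,"z":0,"turn":0.12},
  ],
)

```text
t: 26.8
tool_pos: [0.5176, -0.0278, 0.1887]
tool_rot: [-0.984, -2.356, -1.263]
contact_force: [-0.1, 0.2, -2.5]
opening: 0.0132
grip_force: 98.1
```

Request:
carry_out(
  moves=[
    {"x":0,"y":0,"z":0,"turn":0.12},
    {"x":0,"y":0,"z":0,"turn":0.12},
    {"x":0,"y":0,"z":0,"turn":0.12},
    {"x":0,"y":0,"z":0,"turn":0.12},
    {"x":0,"y":0,"z":0,"turn":0.12},
    {"x":0,"y":0,"z":0,"turn":0.12},
    {"x":0,"y":0,"z":0,"turn":0.12},
    {"x":0,"y":0,"z":0,"turn":0},
  ],
)

```text
t: 27.6
tool_pos: [0.5177, -0.0278, 0.1887]
tool_rot: [-1.7, -1.609, -0.902]
contact_force: [-0.4, 0.1, -2.6]
opening: 0.0124
grip_force: 98.1
```

```bash
python3 st.py
python3 - <<'E'
from h import *
np.set_printoptions(precision=3,suppress=True)
snap("side","side6.png")
o=ctrl.get_obs();p=np.array(o["tool_pos"]);M=Ro.from_rotvec(o["tool_rot"]).as_matrix();org=p+np.array([-.0035,-.0445,-.0522])
for n,v in(("scoop_grip",[0,0,.083]),("scoop_lip",[-.074,0,.015]),("scoop",[0,0,0])):
    m=ctrl.mark_of("side",n);print(n,[(np.round(k["pixel"],1),round(k["confidence"],2)) for k in m[:1]],"exp",proj("side",org+Ro.from_euler('z',-3.5,degrees=True).apply(v)))
print("units",M.T@(np.array([.4755,-.3165,.19])-p)/.025)
E
```

```text
27.6 [-0.651  0.063  1.847  0.784  1.804 -0.642] [ 0.518 -0.028  0.189] F [-0.433  0.106 -2.554] open 0.0124 gf 98.08392763137817
tilt 55.04444165373542 [[0.023, 0.998, 0.061], [0.573, -0.063, 0.817], [0.819, 0.016, -0.573]] fkerr 2.865480899665004e-05
scoop_grip [(array([260. , 146.8]), 0.6)] exp [262.976 147.066]
scoop_lip [(array([301.6, 183.8]), 0.75)] exp [302.532 183.307]
scoop [(array([264.2, 187.8]), 0.97)] exp [264.25  185.826]
units [-6.607 -0.967 -9.569]
```

Request:
carry_out(
  moves=[
    {"x":-0.41,"y":-0.06,"z":-0.6,"turn":0},
    {"x":-0.41,"y":-0.06,"z":-0.6,"turn":0},
    {"x":-0.41,"y":-0.06,"z":-0.6,"turn":0},
    {"x":-0.41,"y":-0.06,"z":-0.6,"turn":0},
    {"x":-0.41,"y":-0.06,"z":-0.6,"turn":0},
    {"x":-0.41,"y":-0.06,"z":-0.6,"turn":0},
    {"x":-0.41,"y":-0.06,"z":-0.6,"turn":0},
    {"x":-0.41,"y":-0.06,"z":-0.6,"turn":0},
  ],
)

```text
t: 28.6
tool_pos: [0.4962, -0.1738, 0.19]
tool_rot: [-1.701, -1.609, -0.902]
contact_force: [0.9, -0.2, -2.0]
opening: 0.013
grip_force: 98.1
```

Request:
carry_out(
  moves=[
    {"x":-0.41,"y":-0.06,"z":-0.6,"turn":0},
    {"x":-0.41,"y":-0.06,"z":-0.6,"turn":0},
    {"x":-0.41,"y":-0.06,"z":-0.6,"turn":0},
    {"x":-0.41,"y":-0.06,"z":-0.6,"turn":0},
    {"x":-0.41,"y":-0.06,"z":-0.6,"turn":0},
    {"x":-0.41,"y":-0.06,"z":-0.6,"turn":0},
    {"x":-0.41,"y":-0.06,"z":-0.6,"turn":0},
    {"x":-0.41,"y":-0.06,"z":-0.6,"turn":0},
  ],
)

```text
t: 29.4
tool_pos: [0.475, -0.3179, 0.1913]
tool_rot: [-1.701, -1.609, -0.902]
contact_force: [-0.3, 0.6, -2.8]
opening: 0.0126
grip_force: 98.1
```

```bash
python3 st.py
python3 - <<'E'
from h import *
np.set_printoptions(precision=3,suppress=True)
a=snap("side","side7.png");t=snap("top","top7.png")
cv2.imwrite("pics/c7.png",np.hstack([cv2.resize(t[100:280,300:480,::-1],(400,400)),cv2.resize(a[60:240,200:380,::-1],(400,400))]))
o=ctrl.get_obs();p=np.array(o["tool_pos"]);M=Ro.from_rotvec(o["tool_rot"]).as_matrix();org=p+np.array([-.0035,-.0445,-.0522])
for n,v in(("scoop_grip",[0,0,.083]),("scoop_lip",[-.074,0,.015]),("scoop",[0,0,0])):
    X=org+Ro.from_euler('z',-3.5,degrees=True).apply(v)
    for c in("side","top"):
        m=ctrl.mark_of(c,n);print(n,c,[(np.round(k["pixel"],1),round(k["confidence"],2),atz(c,k["pixel"],X[2])) for k in m[:1]],"exp",proj(c,X),X)
for c in("side","top"):
  m=ctrl.mark_of(c,"scale_pan");print(c,[(atz(c,k["pixel"],.046),k["confidence"]) for k in m[:1]])
ns=ctrl.mark_of("top","nut0")
for k in ns:
    w=atz("top",k["pixel"],.005)-np.array([.566,-.095,0]);w=Ro.from_euler('z',90-5.5-0,degrees=True).apply(w);print("nut",np.round(k["pixel"]),round(k["confidence"],2),w)
print("units down",M.T@(np.array([.4755,-.3165,.1142])-p)/.025)
E
```

```text
29.4 [-1.003  0.409  1.434  0.593  2.069 -0.874] [ 0.475 -0.318  0.191] F [-0.256  0.58  -2.767] open 0.0126 gf 98.06769490242004
tilt 55.04529076699024 [[0.024, 0.998, 0.061], [0.573, -0.063, 0.817], [0.819, 0.016, -0.573]] fkerr 8.599030375706558e-05
scoop_grip side [(array([303.1,  91.3]), 0.61, array([ 0.474, -0.351,  0.222]))] exp [304.935  89.415] [ 0.471 -0.363  0.222]
scoop_grip top [(array([439. , 202.8]), 0.97, array([ 0.469, -0.362,  0.222]))] exp [439.732 201.149] [ 0.471 -0.363  0.222]
scoop_lip side [(array([335.8, 119.7]), 0.93, array([ 0.396, -0.356,  0.154]))] exp [335.4  119.24] [ 0.398 -0.359  0.154]
scoop_lip top [(array([428.6, 244.5]), 0.57, array([ 0.401, -0.36 ,  0.154]))] exp [427.987 246.281] [ 0.398 -0.359  0.154]
scoop side [(array([303.4, 121.9]), 0.62, array([ 0.474, -0.366,  0.139]))] exp [304.325 122.364] [ 0.471 -0.363  0.139]
scoop top [(array([427.5, 205.1]), 0.68, array([ 0.476, -0.367,  0.139]))] exp [425.666 207.442] [ 0.471 -0.363  0.139]
side [(array([ 0.47 , -0.343,  0.046]), 0.98)]
top [(array([ 0.473, -0.357,  0.046]), 0.81)]
nut [286. 217.] 0.51 [-0.001 -0.094  0.005]
nut [286. 208.] 0.51 [ 0.001 -0.074  0.005]
nut [263. 219.] 0.49 [-0.05  -0.093  0.005]
nut [274. 217.] 0.47 [-0.027 -0.09   0.005]
units down [-2.467 -0.032  1.85 ]
```

View pics/c7.png

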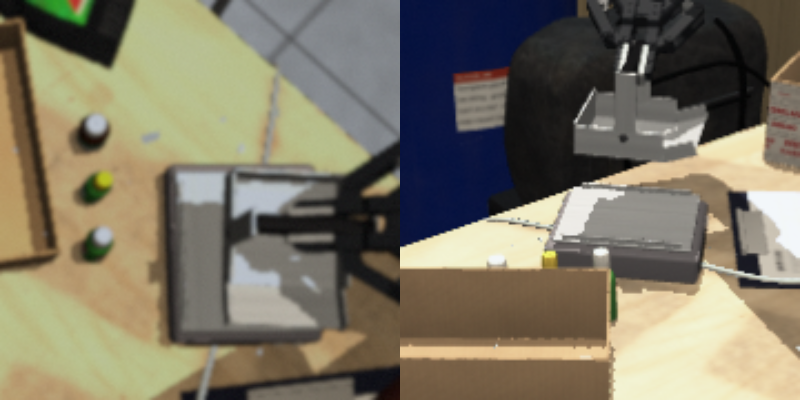

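Request:
carry_out(
  moves=[
    {"x":-0.33,"y":0,"z":0.25,"turn":0},
    {"x":-0.33,"y":0,"z":0.25,"turn":0},
    {"x":-0.33,"y":0,"z":0.25,"turn":0},
    {"x":-0.33,"y":0,"z":0.25,"turn":0},
    {"x":-0.33,"y":0,"z":0.25,"turn":0},
    {"x":-0.33,"y":0,"z":0.25,"turn":0},
    {"x":0,"y":0,"z":0,"turn":0},
    {"x":0,"y":0,"z":0,"turn":0},
  ],
)

```text
t: 30.75
tool_pos: [0.4763, -0.314, 0.1292]
tool_rot: [-1.7, -1.608, -0.902]
contact_force: [-0.0, 0.1, -2.4]
opening: 0.0133
grip_force: 98.2
```

```bash
python3 st.py
python3 - <<'E'
from h import *
np.set_printoptions(precision=3,suppress=True)
a=snap("side","side8.png");t=snap("top","top8.png")
cv2.imwrite("pics/c8.png",np.hstack([cv2.resize(t[160:270,360:470,::-1],(400,400)),cv2.resize(a[90:200,250:360,::-1],(400,400))]))
o=ctrl.get_obs();p=np.array(o["tool_pos"]);M=Ro.from_rotvec(o["tool_rot"]).as_matrix();org=p+np.array([-.0035,-.0445,-.0522])
for n,v in(("scoop_grip",[0,0,.083]),("scoop_lip",[-.074,0,.015]),("scoop",[0,0,0])):
    X=org+Ro.from_euler('z',-3.5,degrees=True).apply(v);r={}
    for c in("side","top"):
        m=ctrl.mark_of(c,n)
        if m: r[c]=m[0]["pixel"];print(n,c,np.round(m[0]["pixel"],1),round(m[0]["confidence"],2),atz(c,m[0]["pixel"],X[2]),"exp",proj(c,X),X)
    if len(r)==2: print("tri",tri(r["top"],r["side"]))
E
```

```text
30.75 [-0.999  0.472  1.465  0.571  1.99  -0.926] [ 0.476 -0.314  0.129] F [-0.008  0.14  -2.383] open 0.0133 gf 98.16501975059509
tilt 55.078372379490915 [[0.024, 0.998, 0.061], [0.572, -0.063, 0.818], [0.82, 0.015, -0.572]] fkerr 7.203363768784431e-05
scoop_grip side [302.9 115.2] 0.6 [ 0.474 -0.356  0.161] exp [303.579 114.705] [ 0.473 -0.359  0.161]
scoop_grip top [422.3 206. ] 0.56 [ 0.471 -0.351  0.161] exp [426.616 205.073] [ 0.473 -0.359  0.161]
tri (array([ 0.472, -0.35 ,  0.163]), np.float64(0.002491395673606207))
scoop_lip side [335.4 146.4] 0.77 [ 0.393 -0.339  0.093] exp [333.276 143.343] [ 0.399 -0.354  0.093]
scoop_lip top [413.2 246.9] 0.76 [ 0.4   -0.348  0.093] exp [416.339 247.226] [ 0.399 -0.354  0.093]
tri (array([ 0.397, -0.35 ,  0.087]), np.float64(0.006713005566796371))
scoop side [303.3 145.1] 0.7 [ 0.473 -0.364  0.078] exp [303.012 145.975] [ 0.473 -0.359  0.078]
scoop top [414.1 210.3] 0.8 [ 0.474 -0.358  0.078] exp [414.441 210.676] [ 0.473 -0.359  0.078]
tri (array([ 0.473, -0.357,  0.081]), np.float64(0.001209871379942156))
```

View pics/c8.png

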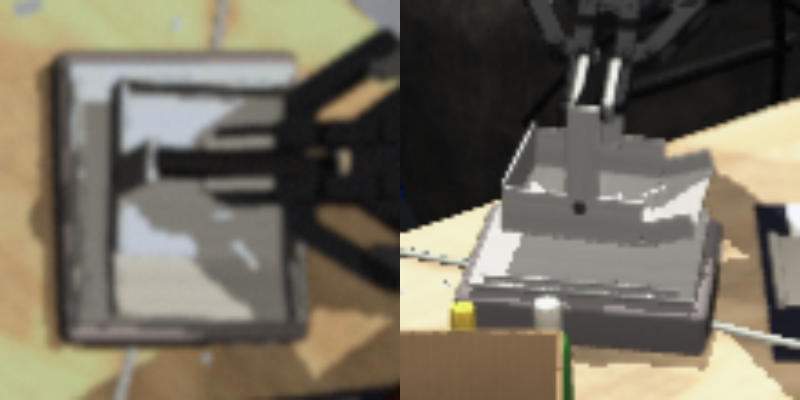

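Request:
carry_out(
  moves=[
    {"x":-0.13,"y":0,"z":0.08,"turn":0},
    {"x":-0.13,"y":0,"z":0.08,"turn":0},
    {"x":-0.13,"y":0,"z":0.08,"turn":0},
    {"x":-0.13,"y":0,"z":0.07,"turn":0},
    {"x":0,"y":0,"z":0,"turn":0},
    {"x":0,"y":0,"z":0,"turn":0},
    {"x":0,"y":0,"z":0,"turn":0},
    {"x":0,"y":0,"z":0,"turn":0},
  ],
)

```text
t: 31.95
tool_pos: [0.4766, -0.3153, 0.1145]
tool_rot: [-1.701, -1.609, -0.902]
contact_force: [-0.6, 0.3, -2.5]
opening: 0.0126
grip_force: 98.2
```

```bash
python3 st.py
python3 - <<'E'
from h import *
np.set_printoptions(precision=3,suppress=True)
snap("side","side9.png");snap("top","top9.png")
o=ctrl.get_obs();p=np.array(o["tool_pos"]);org=p+np.array([-.0035,-.0445,-.0522]);print("org",org)
r={c:ctrl.mark_of(c,"scoop")[0]["pixel"] for c in("side","top")};print(tri(r["top"],r["side"]),r,proj("side",org),proj("top",org))
E
```

```text
31.95 [-0.999  0.491  1.465  0.565  1.972 -0.939] [ 0.477 -0.315  0.115] F [-0.611  0.293 -2.521] open 0.0126 gf 98.16498398780823
tilt 55.01681651532987 [[0.023, 0.998, 0.061], [0.573, -0.063, 0.817], [0.819, 0.016, -0.573]] fkerr 6.521766296230561e-05
org [ 0.473 -0.36   0.062]
(array([ 0.474, -0.365,  0.063]), np.float64(0.0003296192437662893)) {'side': [302.8, 150.2], 'top': [415.2, 210.9]} [302.94 151.39] [412.8   211.605]
```

Both estimates put the scoop's underside 16–17 mm above the pan and within 5 mm of its centre, level and at rest. I'm handing it in.

```bash
python3 -c "
from station import ctrl
print(ctrl.finish_job())"
```

```text
the job is handed in; nothing more can be done
None
```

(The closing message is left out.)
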